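# Tip the biscuits from the serving board into the tin and close it

### The job

The coffee break is over: pick up the wooden serving board, hold it with its edge close above the open biscuit tin and tip it so that all five biscuits slide off into the tin, gently, neither thrown nor dropped from high up, and without the fingers touching any biscuit. Set the empty board down gently, flat on the desk on its feet, and then put the lid on the tin, down flat all round with every biscuit inside. Leave the mug, the pen pot and the stapler where they stand, and the tin upright.

Things in the scene. Friction and masses are not known exactly. Their poses are not given: they have to be found in the camera images.
- board: Dark wooden serving board, 0.33 kg: slab 150 mm deep (its x), 230 mm wide (its y), 10 mm thick on 5 mm feet; its upper face is 15 mm above the desk. At both ends (y = +-109 mm) stands an upright end board. The long edges x = +-75 mm are open, with no lip: biscuits slide off over either, from about 25 to 36 degrees of tilt. Origin: under the slab's middle, at the feet's level; z up.
- board_grip_a (a point): Grip point on the board's +y end, 56 mm above the feet; axes as the board's. The end board here is 12 mm thick (y), 130 mm long (x) and stands from z = 15 to 68 mm; a hand hole 86 mm long passes through it from z = 23 to 44 mm, and the solid top bar above the hole, z = 44 to 68 mm, can be pinched from above with a finger on either side.
- board_grip_b (a point): Grip point on the board's -y end, 56 mm above the feet; axes as the board's. The end board here is 12 mm thick (y), 130 mm long (x) and stands from z = 15 to 68 mm; a hand hole 86 mm long passes through it from z = 23 to 44 mm, and the solid top bar above the hole, z = 44 to 68 mm, can be pinched from above with a finger on either side.
- shortbread1: Shortbread finger, pale tan, a flat block 52 mm long (its x), 22 mm wide, 16 mm thick, 18 g. Origin: centre of its underside.
- shortbread2: Shortbread finger, pale tan, a flat block 52 mm long (its x), 22 mm wide, 16 mm thick, 18 g. Origin: centre of its underside.
- shortbread3: Shortbread finger, pale tan, a flat block 52 mm long (its x), 22 mm wide, 16 mm thick, 18 g. Origin: centre of its underside.
- cookie1: Round chocolate-chip cookie, brown, a disc 52 mm across and 16 mm thick, 24 g. Origin: centre of its underside.
- cookie2: Round chocolate-chip cookie, brown, a disc 52 mm across and 16 mm thick, 24 g. Origin: centre of its underside.
- tin: Open rectangular steel biscuit tin, loose on the desk, 0.55 kg: outside 170 mm (its x) by 230 mm (its y) by 85 mm high, walls and floor 4 mm thick, inside 162 by 222 mm. Origin: centre of its underside; z up.
- lid: Lid of the tin, 0.38 kg, right way up on the desk: pale wooden slab 178 (its x) by 238 (its y) by 12 mm with a bar handle; under it a white locating plug 152 by 212 mm, 10 mm deep (lowest 4 mm: 148 by 208). Origin: centre of the plug's underside. When on, the slab lies on the tin's rim, origin 75 mm above the tin's, 5 mm of play all round, either way round.
- lid_grip (a point): Grip point of the lid's bar handle, 40 mm above the lid's origin. The bar is 16 mm thick (the lid's x), 90 mm long (the lid's y) and stands from 22 to 52 mm above the lid's origin; the slab's upper face is 22 mm above the lid's origin.
- mug: Bystander: white ceramic mug, 82 mm across, 95 mm high. Origin: centre of its underside.
- pen_pot: Bystander: square black pen pot, 76 mm wide, 100 mm high, with pens up to 150 mm high. Origin: centre of its underside.
- stapler: Bystander: black stapler lying on its base, 140 mm long (its x), 36 mm wide, 56 mm high. Origin: centre of its underside.

How it is judged:
By the outcome, as a careful person would: the job done as asked, in the order asked, and still so for the second after the job is handed in, with the robot touching nothing.
It also fails if it takes over 72 s, if anything falls off the work surface, if the arm or the gripper's body presses on something with over 40 N, if the wrist force passes 120 N, or if a joint passes its speed limit or range.

### The arm

A 7-joint arm with a two-finger parallel gripper is mounted at the origin on the work surface. World frame = base frame: x ahead of the robot, y to its left, z up, the work surface at z = 0. Lengths are in m, angles in degrees, forces in N, time in s.
With the tool pointing down it reaches from about 0.425 to 0.875 m from the base axis. Payload 4.7 kg.
Tool frame: the origin (TCP) lies between the finger pads; the fingertips stand 8 mm ahead of it and the grasp point (between the pads) lies 11 mm behind it; z points along the fingers, y is the direction in which the jaws open and shut (so a half turn about z gives the same grasp; the last joint's range is limited). The gripper opens to 85 mm and grips with 20 to 120 N. Pads are 22 mm wide; open, the fingers measure 114 mm over their backs; the gripper's body (76 mm by 85 mm) begins 54 mm behind the grasp point. The pads swing forward as they close: fully open they stand 13 mm farther back than shut.
Start: joints at [66.068, 18.392, -4.016, 83.108, 1.295, 78.541, -3.26], TCP at [0.272, -0.59, 0.239] pointing down, gripper open.
Joint ranges: [-163.93, 163.93], [-17.29, 119.83], [-79.2, 71.16], [3.27, 140.29], [-89.18, 269.18], [5.43, 117.66], [-154.24, 154.24]. Speed limits (degrees/s): [147.25, 147.25, 180, 180, 180, 180, 180].

### API

Orientations are given as a 3x3 rotation matrix whose columns are the frame's x, y, z axes.
In Python, from plant import robot, eyes gives the robot as it stands.
- The arm moves only by the shell command python3 -m creep 'ROWS' [OPENING]. ROWS is JSON, a list of rows, each an object of numbers: "tx", "ty", "tz": the shift along the tool's x, y, z in mm; "turn": the turn about the tool's z in rad. A call has 1 to 12 rows; each row shifts and turns the commanded pose from where the row before left it, along the tool's axes as they then stand; what a row does not reach is not made up. A row lasts 1/8 s, in which the tool goes at most 62.5 mm and 10.7 degrees, less where a joint would pass 70% of its speed; a pose out of reach is approached as far as the arm can. A call with a gripper value outside its range is refused whole. OPENING is the opening, from -1 (shut) to 1 (fully open), so that 0 is half open, set as the call begins (- or left out, the last holds). The fingers move at their own pace and stop on an object; the grip force is fixed at half the most. Time passes only in rows, so rows that do not move let the fingers close. It gives the time, the measured TCP pose, the force and the opening at its end, in the units of the state.
- robot.get_obs(): the state, without advancing time (a new reading comes with each control period).
- eyes.get_image(name): name is "scene" or "top" or "wrist"; returns a dict with "color" (384x512x3 uint8, red, green, blue), "z_map" (384x512 float32, m along the optical axis (not along the pixel's ray), 0 where there is no reading), "intrinsics" (3x3 intrinsics, pixels), "R" (3x3) and "t" (3): a world point X has camera coordinates R X + t. Camera axes: x right, y down, z forward; pixel columns grow to the right and rows downward; lengths in m; the calibration is good to about 2 mm. A picture is of the moment at which its call begins.
- robot.close_job(): hands the job in, once; it reports no verdict.
The state is a dict: "time": time; "q": joint angles; "joint_vel": joint speeds; "effort": joint torques, N m; "ee_pos": TCP position; "eef_rot": TCP orientation; "ft_force": force on the tool from outside, world axes, zero at the start; "ft_torque": the same for the moment, N m; "width": finger opening in m.
Only numpy, scipy, OpenCV 4.12 (cv2) and the standard library are available. Lean on these libraries where they do the work, as an engineer would, in place of code of your own. Each camera call takes 0.05 s, during which the arm holds its last target. There are 200 camera calls.

## Working session

There is one attempt and no reset: what is moved stays moved. The work goes in short steps, Python scripts to look and compute and a shell command to move; the robot and the scene stay as the last step left them, time stands still between calls to the robot, and variables do not carry over. Pictures are saved under pics/ and viewed, about 8 in all and at most 12, crops included, and the job is handed in when it is done.

```bash
ls; mkdir -p pics
cat > h.py <<'E'
import numpy as np, cv2
from plant import robot, eyes
def grab(n,tag):
    im=eyes.get_image(n); np.savez(f'{tag}.npz',**im)
    cv2.imwrite(f'pics/{tag}.png',im['color'][:,:,::-1]); return im
def load(tag): return dict(np.load(f'{tag}.npz'))
def pts(im):
    K=im['intrinsics'];z=im['z_map'].astype(float);v,u=np.mgrid[:z.shape[0],:z.shape[1]]
    c=np.stack([(u-K[0,2])*z/K[0,0],(v-K[1,2])*z/K[1,1],z],-1)
    return (c-im['t'])@im['R']   # R^T(c-t)
def st():
    o=robot.get_obs(); 
    for k in('time','q','ee_pos','eef_rot','ft_force','ft_torque','width'): print(k,np.round(o[k],3).tolist())
E
python3 - <<'E'
from h import *
a=grab('top','top0');b=grab('scene','scene0')
cv2.imwrite('pics/both0.png',cv2.resize(np.hstack([a['color'],b['color']])[:,:,::-1],(800,300),interpolation=cv2.INTER_AREA))
for i in(a,b): print((-i['R'].T@i['t']).round(3),i['R'].round(2).tolist(),i['intrinsics'].round(1).tolist())
st()
E
python3 -m creep --help
```

```text
pics
[0.469 0.03  1.689] [[-0.02, -1.0, 0.0], [-1.0, 0.02, -0.07], [0.07, -0.0, -1.0]] [[434.5, 0.0, 264.0], [0.0, 434.5, 195.4], [0.0, 0.0, 1.0]]
[ 1.028 -0.56   0.827] [[0.79, 0.61, -0.01], [0.44, -0.57, -0.69], [-0.43, 0.54, -0.72]] [[348.0, 0.0, 252.1], [0.0, 348.0, 188.6], [0.0, 0.0, 1.0]]
time 0.1
q [66.067, 18.438, -4.014, 83.169, 1.296, 78.541, -3.26]
ee_pos [0.272, -0.59, 0.238]
eef_rot [[0.908, 0.419, -0.001], [0.419, -0.908, 0.002], [-0.0, -0.002, -1.0]]
ft_force [-0.232, 0.124, 0.517]
ft_torque [0.025, 0.023, -0.011]
width 0.086invalid input: not JSON, or not a number
```

View pics/top0.png

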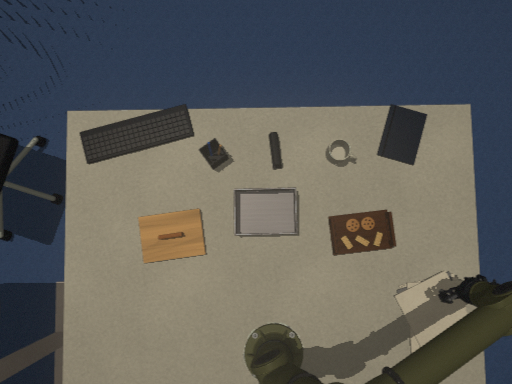

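View pics/scene0.png

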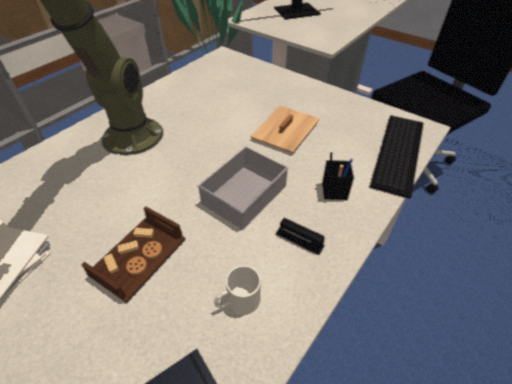

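The top view shows the board at about (362,232), the tin at (266,212), the lid at (172,236), the pen pot at (215,153), the stapler at (275,150) and the mug at (340,152). The scene view agrees, with five biscuits on the board. I'll measure next.

Run:
```python
from h import *
im=load('top0');P=pts(im);hsv=cv2.cvtColor(im['color'],cv2.COLOR_RGB2HSV)
print('desk z',np.median(P[290:330,100:200,2]))
def rect(m,name,zpl=None):
    m=cv2.morphologyEx(m.astype(np.uint8),cv2.MORPH_OPEN,np.ones((2,2)))
    n,l,s,c=cv2.connectedComponentsWithStats(m); k=1+np.argmax(s[1:,4]); q=P[l==k]
    (cx,cy),(w,h),a=cv2.minAreaRect(q[:,:2].astype(np.float32)*1000)
    print(name,'c',round(cx,1),round(cy,1),'size',round(w,1),round(h,1),'ang',round(a,1),'z pct',np.percentile(q[:,2],[5,50,95]).round(4),s[k,4]); return q
def box(u0,v0,u1,v1):
    m=np.zeros(P.shape[:2],bool);m[v0:v1,u0:u1]=1;return m
z=P[...,2]
rect(box(225,180,310,245)&(z>.06)&(z<.1),'tin rim')
rect(box(225,180,310,245)&(z<.03)&(hsv[...,1]<60)&(z>-.02),'tin floor-ish')
rect(box(130,200,215,270)&(z>.01)&(z<.035)&(hsv[...,1]>70),'lid slab')
rect(box(130,200,215,270)&(z>.04),'lid handle')
rect(box(320,200,405,262)&(z>.008),'board')
for a,b in((320,345),(380,405)): rect(box(a,200,b,262)&(z>.05),'board end')
b=box(325,205,400,260)&(hsv[...,2]>110)&(hsv[...,1]>60)&(z>.012)
n,l,s,c=cv2.connectedComponentsWithStats(b.astype(np.uint8))
for k in range(1,n):
    if s[k,4]>8: print('bisc',c[k].round(1),s[k,4],P[l==k].mean(0).round(3))
for nm,bx in(('pot',(195,130,240,175)),('stapler',(262,125,290,175)),('mug',(320,135,362,172))): rect(box(*bx)&(z>.035),nm)
big=cv2.resize(im['color'][195:265,310:410],None,fx=7,fy=7,interpolation=cv2.INTER_CUBIC);cv2.imwrite('pics/b0.png',big[:,:,::-1])
```

```text
desk z 0.0014215594461376925
tin rim c 612.4 1.6 size 2.4 154.2 ang 0.1 z pct [0.0224 0.0581 0.087 ] 85
tin floor-ish c 527.2 10.2 size 329.4 250.1 ang 89.0 z pct [-0.0055  0.001   0.0105] 2568
lid slab c 456.1 265.5 size 178.6 470.0 ang 7.0 z pct [0.0141 0.0226 0.03  ] 2792
lid handle c 457.5 229.4 size 17.3 398.5 ang 5.7 z pct [0.0205 0.0499 0.0597] 103
board c 430.7 -227.8 size 151.2 506.2 ang 5.7 z pct [0.0075 0.019  0.0688] 2435
board end c 430.9 -237.5 size 128.2 23.4 ang 6.3 z pct [0.014  0.0676 0.0735] 130
board end c 490.3 -236.4 size 519.6 128.7 ang 80.8 z pct [-0.002   0.0668  0.0741] 147
bisc [367.1 223.2] 117 [ 0.48  -0.366  0.032]
bisc [352.1 224.8] 120 [ 0.475 -0.309  0.031]
bisc [377.8 238.8] 81 [ 0.42  -0.405  0.03 ]
bisc [346.5 242.1] 82 [ 0.409 -0.286  0.031]
bisc [361.9 240.4] 77 [ 0.415 -0.344  0.031]
pot c 764.5 217.3 size 56.1 79.4 ang 40.6 z pct [0.0037 0.0645 0.1286] 141
stapler c 650.9 -12.0 size 51.4 370.9 ang 84.8 z pct [0.0048 0.0548 0.063 ] 251
mug c 646.0 -129.8 size 108.4 465.7 ang 34.9 z pct [-0.0015  0.0671  0.0964] 151
```

View pics/b0.png

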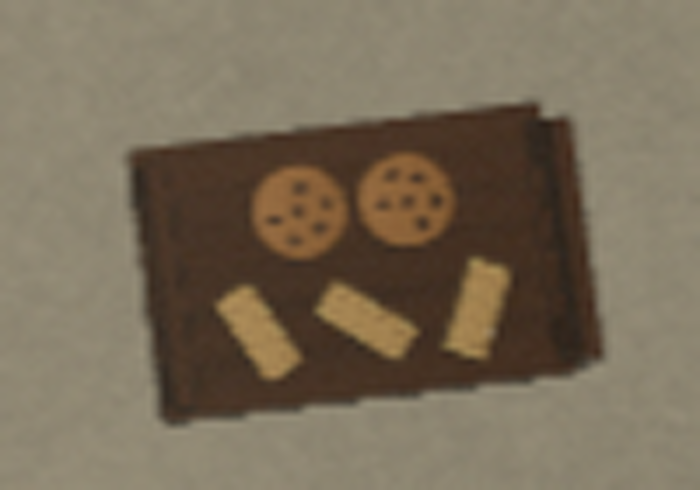

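```bash
cat >> h.py <<'E'
def cast(im,uv,z):
    uv=np.atleast_2d(uv).astype(float);K=im['intrinsics']
    d=np.c_[(uv[:,0]-K[0,2])/K[0,0],(uv[:,1]-K[1,2])/K[1,1],np.ones(len(uv))]@im['R'];o=-im['R'].T@im['t']
    return (o+d*((z-o[2])/d[:,2])[:,None])
def proj(im,X):
    c=np.atleast_2d(X)@im['R'].T+im['t'];k=c@im['intrinsics'].T;return k[:,:2]/k[:,2:]
def crect(im,m,z,name,box):
    mm=np.zeros(m.shape,np.uint8);u0,v0,u1,v1=box;mm[v0:v1,u0:u1]=m[v0:v1,u0:u1]
    mm=cv2.morphologyEx(mm,cv2.MORPH_CLOSE,np.ones((3,3)));mm=cv2.morphologyEx(mm,cv2.MORPH_OPEN,np.ones((3,3)))
    cs,_=cv2.findContours(mm,cv2.RETR_EXTERNAL,cv2.CHAIN_APPROX_NONE);c=max(cs,key=cv2.contourArea)[:,0]
    X=cast(im,c,z)[:,:2]*1000;(cx,cy),(w,h),a=cv2.minAreaRect(X.astype(np.float32))
    print(name,'c',round(cx,1),round(cy,1),'size',round(w,1),round(h,1),'ang',round(a,1));return c
E
python3 - <<'E'
from h import *
im=load('top0');C=im['color'].astype(int);hsv=cv2.cvtColor(im['color'],cv2.COLOR_RGB2HSV)
print('px rgb desk',C[280,250],'tin rim',C[190,266],C[212,234],C[235,266],'in',C[212,266],'lid',C[240,150],'board',C[245,336],'handle',C[237,172])
lum=C.sum(2)
crect(im,(hsv[...,1]>95)&(C[...,0]>120),.022,'lid slab',(130,200,215,270))
crect(im,(hsv[...,1]>115)&(C[...,0]<150)&(C[...,0]>60),.05,'handle',(150,225,195,248))
crect(im,lum<200,.015,'board',(320,200,405,262))
# tin outer: differs from desk
desk=np.median(C[260:300,220:300].reshape(-1,3),0)
crect(im,(np.abs(C-desk).sum(2)>45),.085,'tin',(226,180,308,246))
crect(im,lum<220,.1,'pot',(195,130,240,175));crect(im,lum<200,.056,'stapler',(262,125,290,175))
P=pts(im);z=P[...,2]
for nm,b,lo,hi in(('end L',(325,205,345,262),.06,.076),('end R',(380,205,402,262),.06,.076),('rim',(225,180,310,245),.08,.09),('handle',(150,225,195,248),.047,.056)):
    Q=P[b[1]:b[3],b[0]:b[2]].reshape(-1,3);Q=Q[(Q[:,2]>lo)&(Q[:,2]<hi)]
    q=Q[:,:2]*1000; m=np.median(q,0); q=q[np.abs(q-m).max(1)<150]
    print(nm,len(q),cv2.minAreaRect(q.astype(np.float32)),q.min(0).round(),q.max(0).round())
cv2.imwrite('pics/t0.png',cv2.resize(im['color'][180:245,225:310],None,fx=8,fy=8,interpolation=cv2.INTER_CUBIC)[:,:,::-1])
E
```

```text
px rgb desk [143 134 115] tin rim [67 64 56] [134 128 120] [91 84 73] in [139 129 120] lid [159 121  76] board [75 55 40] handle [91 67 45]
lid slab c 447.1 381.6 size 176.8 237.6 ang 7.1
handle c 439.4 381.8 size 36.4 112.1 ang 13.1
board c 448.1 -348.0 size 146.7 241.7 ang 5.9
tin c 529.7 17.9 size 178.5 245.0 ang 0.0
pot c 746.1 205.7 size 94.8 76.2 ang 34.4
stapler c 763.8 -20.2 size 139.0 33.3 ang 6.3
end L 118 ((434.8638916015625, -230.7826690673828), (127.13520050048828, 13.332788467407227), 6.275318145751953) [ 371. -243.] [ 498. -219.]
end R 124 ((456.66558837890625, -447.4609680175781), (128.19564819335938, 13.909567832946777), 6.2100605964660645) [ 393. -459.] [ 520. -435.]
rim 249 ((530.9328002929688, 24.17060089111328), (173.15650939941406, 232.89093017578125), 0.3997826874256134) [444. -92.] [618. 141.]
handle 75 ((446.6209411621094, 381.997802734375), (15.420808792114258, 87.20677947998047), 7.09370231628418) [434. 338.] [459. 426.]
```

View pics/t0.png

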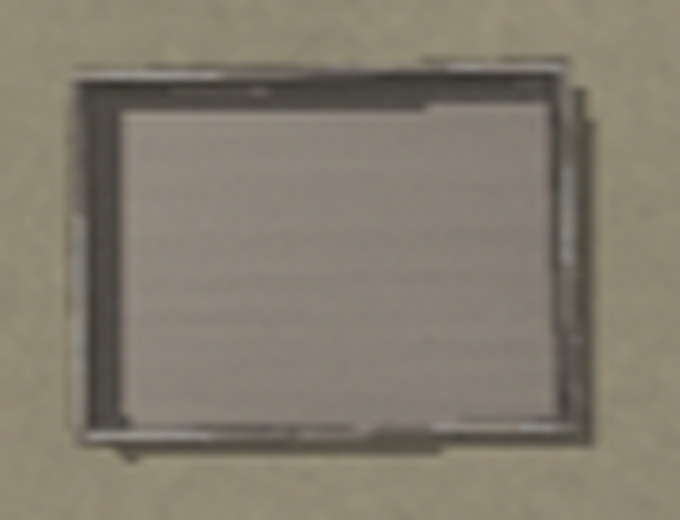

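```bash
python3 -m creep '[{"ty":45},{"ty":45},{"ty":45},{"ty":45},{"ty":45},{"ty":30},{"ty":30},{"ty":30},{"ty":30},{"ty":30}]'; python3 -c "
from h import *
st()"
```

```text
time 0.1
q [66.067, 18.438, -4.014, 83.169, 1.296, 78.541, -3.26]
ee_pos [0.272, -0.59, 0.238]
eef_rot [[0.908, 0.419, -0.001], [0.419, -0.908, 0.002], [-0.0, -0.002, -1.0]]
ft_force [-0.232, 0.124, 0.517]
ft_torque [0.025, 0.023, -0.011]
width 0.086schema error: expected keys tx, ty, tz, turn
```

```bash
python3 -m creep '[{"tx":0,"ty":45,"tz":0,"turn":0},{"tx":0,"ty":45,"tz":0,"turn":0},{"tx":0,"ty":45,"tz":0,"turn":0},{"tx":0,"ty":45,"tz":0,"turn":0},{"tx":0,"ty":45,"tz":0,"turn":0},{"tx":0,"ty":40,"tz":0,"turn":0},{"tx":0,"ty":40,"tz":0,"turn":0},{"tx":0,"ty":40,"tz":0,"turn":0},{"tx":0,"ty":40,"tz":0,"turn":0}]'; python3 -c "
from h import *
st()"
```

```text
time: 1.23
ee_pos: [0.398, -0.8655, 0.2117]
eef_rot: [[0.909, 0.416, 0.028], [0.417, -0.907, -0.059], [0.001, 0.066, -0.998]]
ft_force: [-0.8, -0.0, 2.1]
width: 0.0855
time 1.225
q [62.982, 69.916, 22.803, 3.493, -22.326, 103.1, -0.949]
ee_pos [0.398, -0.865, 0.212]
eef_rot [[0.909, 0.416, 0.028], [0.417, -0.907, -0.059], [0.001, 0.066, -0.998]]
ft_force [-0.79, -0.029, 2.106]
ft_torque [0.086, -0.014, 0.028]
width 0.086
```

```bash
python3 -m creep '[{"tx":0,"ty":60,"tz":0,"turn":0},{"tx":0,"ty":60,"tz":0,"turn":0},{"tx":0,"ty":60,"tz":0,"turn":0}]'; python3 -m creep '[{"tx":0,"ty":-60,"tz":0,"turn":0},{"tx":0,"ty":-60,"tz":0,"turn":0},{"tx":0,"ty":-60,"tz":0,"turn":0},{"tx":0,"ty":-50,"tz":0,"turn":0}]'
```

```text
time: 1.6
ee_pos: [0.4202, -0.9138, 0.1949]
eef_rot: [[0.909, 0.409, 0.081], [0.417, -0.891, -0.177], [-0.0, 0.195, -0.981]]
ft_force: [-0.3, 0.0, 0.2]
width: 0.0853
time: 2.1
ee_pos: [0.3668, -0.7885, 0.1747]
eef_rot: [[0.91, 0.405, 0.082], [0.414, -0.89, -0.19], [-0.004, 0.207, -0.978]]
ft_force: [1.7, 0.0, 1.8]
width: 0.0853
```

```bash
python3 -m creep '[{"tx":0,"ty":-56,"tz":-22,"turn":0},{"tx":0,"ty":-56,"tz":-22,"turn":0},{"tx":0,"ty":-56,"tz":-22,"turn":0},{"tx":0,"ty":-56,"tz":-22,"turn":0},{"tx":0,"ty":-56,"tz":-22,"turn":0},{"tx":0,"ty":-58,"tz":-12,"turn":0},{"tx":0,"ty":-58,"tz":-12,"turn":0}]';  python3 -m creep '[{"tx":0,"ty":-40,"tz":-8,"turn":0},{"tx":0,"ty":-40,"tz":-8,"turn":0}]';python3 -c "
from h import *
st()"
```

```text
time: 2.98
ee_pos: [0.2176, -0.4441, 0.2243]
eef_rot: [[0.909, 0.408, 0.081], [0.416, -0.895, -0.165], [0.006, 0.183, -0.983]]
ft_force: [0.3, -0.7, -2.1]
width: 0.0851
time: 3.22
ee_pos: [0.1968, -0.4072, 0.2302]
eef_rot: [[0.911, 0.402, 0.09], [0.412, -0.896, -0.168], [0.013, 0.19, -0.982]]
ft_force: [-0.8, -0.6, 0.9]
width: 0.0853
time 3.225
q [30.295, -17.156, 25.338, 119.167, 9.329, 65.697, -13.479]
ee_pos [0.197, -0.407, 0.23]
eef_rot [[0.911, 0.402, 0.09], [0.412, -0.896, -0.168], [0.013, 0.19, -0.982]]
ft_force [-0.787, -0.616, 0.911]
ft_torque [0.177, 0.099, -0.035]
width 0.085
```

```bash
python3 -m creep '[{"tx":0,"ty":-40,"tz":-8,"turn":0},{"tx":0,"ty":-40,"tz":-8,"turn":0}]';  python3 -m creep '[{"tx":0,"ty":-40,"tz":-5,"turn":0},{"tx":0,"ty":-20,"tz":0,"turn":0}]';python3 -c "
from h import *
st()"
```

```text
time: 3.48
ee_pos: [0.1871, -0.3911, 0.2362]
eef_rot: [[0.912, 0.4, 0.094], [0.411, -0.895, -0.172], [0.015, 0.195, -0.981]]
ft_force: [-0.6, -0.4, 0.2]
width: 0.085
time: 3.72
ee_pos: [0.1808, -0.3762, 0.2219]
eef_rot: [[0.912, 0.402, 0.079], [0.409, -0.9, -0.151], [0.011, 0.17, -0.985]]
ft_force: [0.3, 0.0, 0.0]
width: 0.0856
time 3.725
q [72.088, -17.258, -9.527, 121.506, -3.186, 65.74, -2.097]
ee_pos [0.181, -0.376, 0.222]
eef_rot [[0.912, 0.402, 0.079], [0.409, -0.9, -0.151], [0.011, 0.17, -0.985]]
ft_force [0.262, 0.04, 0.028]
ft_torque [0.135, 0.096, -0.06]
width 0.086
```

```bash
python3 -m creep '[{"tx":0,"ty":-60,"tz":-10,"turn":0},{"tx":0,"ty":-60,"tz":-10,"turn":0}]';  python3 -m creep '[{"tx":0,"ty":-45,"tz":-42,"turn":0},{"tx":0,"ty":-45,"tz":-42,"turn":0}]';python3 -c "
from h import *
st()"
```

```text
time: 3.98
ee_pos: [0.1572, -0.2792, 0.1327]
eef_rot: [[0.905, 0.419, -0.073], [0.421, -0.907, 0.015], [-0.06, -0.044, -0.997]]
ft_force: [-0.4, 0.2, -1.2]
width: 0.0852
time: 4.22
ee_pos: [0.1502, -0.2116, 0.1589]
eef_rot: [[0.893, 0.408, -0.191], [0.438, -0.886, 0.155], [-0.106, -0.222, -0.969]]
ft_force: [0.6, -0.2, 0.6]
width: 0.0854
time 4.225
q [81.31, -17.225, -29.647, 128.024, -4.875, 80.947, -9.414]
ee_pos [0.15, -0.212, 0.159]
eef_rot [[0.893, 0.408, -0.191], [0.438, -0.886, 0.155], [-0.106, -0.222, -0.969]]
ft_force [0.62, -0.153, 0.569]
ft_torque [-0.191, -0.176, -0.073]
width 0.085
```

```bash
cat >> h.py <<'E'
def go(p,rot=None):
    o=robot.get_obs();R=np.array(o['eef_rot']);d=np.array(p)-o['ee_pos'];l=R.T@d*1000
    print('tool d mm',l.round(1),'norm',np.linalg.norm(l).round(1),'tilt',np.degrees(np.arccos(-R[2,2])).round(1),'tiltaz',np.degrees(np.arctan2(R[1,2],R[0,2])).round(1),'xaz',np.degrees(np.arctan2(R[1,0],R[0,0])).round(1),'yz',R[2,1].round(3))
E
python3 -m creep '[{"tx":51,"ty":10,"tz":-24,"turn":0},{"tx":51,"ty":10,"tz":-24,"turn":0},{"tx":51,"ty":10,"tz":-24,"turn":0},{"tx":51,"ty":10,"tz":-24,"turn":0},{"tx":51,"ty":10,"tz":-24,"turn":0},{"tx":51,"ty":10,"tz":-24,"turn":0},{"tx":51,"ty":10,"tz":-24,"turn":0},{"tx":51,"ty":10,"tz":-24,"turn":0},{"tx":51,"ty":10,"tz":-24,"turn":0},{"tx":51,"ty":10,"tz":-24,"turn":0},{"tx":51,"ty":10,"tz":-24,"turn":0},{"tx":51,"ty":10,"tz":-24,"turn":0}]'
python3 -c "
from h import *
st();go([.95,-.1,.3])"
```

```text
time: 5.72
ee_pos: [0.7613, -0.1031, 0.319]
eef_rot: [[0.896, 0.39, -0.212], [0.428, -0.886, 0.181], [-0.118, -0.253, -0.96]]
ft_force: [0.1, -0.1, -3.0]
width: 0.0855
time 5.725
q [18.369, 50.132, -30.19, 30.355, 12.585, 115.235, -65.569]
ee_pos [0.761, -0.103, 0.319]
eef_rot [[0.896, 0.39, -0.212], [0.428, -0.886, 0.181], [-0.118, -0.253, -0.96]]
ft_force [0.096, -0.062, -2.964]
ft_torque [-0.255, -0.227, -0.005]
width 0.086
tool d mm [172.6  75.6 -21.2] norm 189.6 tilt 16.2 tiltaz 139.6 xaz 25.5 yz -0.253
```

```bash
python3 -m creep '[{"tx":51,"ty":28,"tz":-14,"turn":0},{"tx":51,"ty":28,"tz":-14,"turn":0},{"tx":51,"ty":28,"tz":-14,"turn":0},{"tx":51,"ty":28,"tz":-14,"turn":0},{"tx":51,"ty":28,"tz":-8,"turn":0},{"tx":51,"ty":28,"tz":0,"turn":0}]'
python3 -c "
from h import *
st();go([1.2,-.1,.3])"
```

```text
time: 6.48
ee_pos: [0.878, -0.1329, 0.246]
eef_rot: [[0.943, 0.328, -0.045], [0.328, -0.908, 0.262], [0.045, -0.262, -0.964]]
ft_force: [0.3, 0.6, -0.1]
width: 0.0857
time 6.475
q [11.2, 69.545, 57.829, 3.367, -72.247, 114.242, -61.93]
ee_pos [0.878, -0.133, 0.246]
eef_rot [[0.943, 0.328, -0.045], [0.328, -0.908, 0.262], [0.045, -0.262, -0.964]]
ft_force [0.294, 0.647, -0.063]
ft_torque [-0.278, -0.035, 0.004]
width 0.086
tool d mm [317.   61.7 -58. ] norm 328.1 tilt 15.4 tiltaz 99.8 xaz 19.2 yz -0.262
```

```bash
python3 -m creep '[{"tx":42,"ty":42,"tz":-9,"turn":0},{"tx":42,"ty":42,"tz":-9,"turn":0},{"tx":42,"ty":42,"tz":-9,"turn":0},{"tx":42,"ty":42,"tz":-9,"turn":0},{"tx":42,"ty":42,"tz":-5,"turn":0},{"tx":42,"ty":42,"tz":0,"turn":0}]'
python3 -c "
from h import *
st();go([1.2,-.1,.3])"
```

```text
time: 7.22
ee_pos: [0.9598, -0.2251, 0.1829]
eef_rot: [[0.929, 0.32, 0.186], [0.28, -0.937, 0.21], [0.242, -0.143, -0.96]]
ft_force: [1.0, -0.2, 0.4]
width: 0.0853
time 7.225
q [15.602, 73.838, 67.519, 3.33, -81.829, 98.111, -56.422]
ee_pos [0.96, -0.225, 0.183]
eef_rot [[0.929, 0.32, 0.186], [0.28, -0.937, 0.21], [0.242, -0.143, -0.96]]
ft_force [0.98, -0.231, 0.354]
ft_torque [-0.191, 0.225, -0.043]
width 0.085
tool d mm [286.5 -57.1 -41.3] norm 295.1 tilt 16.3 tiltaz 48.4 xaz 16.8 yz -0.143
```

```bash
python3 -m creep '[{"tx":44,"ty":34,"tz":-19,"turn":0},{"tx":44,"ty":34,"tz":-19,"turn":0},{"tx":44,"ty":34,"tz":-19,"turn":0},{"tx":44,"ty":34,"tz":-14,"turn":0},{"tx":44,"ty":34,"tz":-14,"turn":0},{"tx":44,"ty":34,"tz":-10,"turn":0}]'
python3 -c "
from h import *
st();go([.6,-.45,.3])"
```

```text
time: 7.98
ee_pos: [1.0083, -0.2831, 0.2619]
eef_rot: [[0.867, 0.279, 0.412], [0.245, -0.96, 0.134], [0.433, -0.015, -0.901]]
ft_force: [-0.3, 0.6, -1.0]
width: 0.0853
time 7.975
q [17.986, 70.318, 69.363, 3.327, -84.23, 88.118, -55.069]
ee_pos [1.008, -0.283, 0.262]
eef_rot [[0.867, 0.279, 0.412], [0.245, -0.96, 0.134], [0.433, -0.015, -0.901]]
ft_force [-0.32, 0.552, -0.986]
ft_torque [-0.138, 0.426, 0.003]
width 0.085
tool d mm [-378.5   45.7 -225.1] norm 442.8 tilt 25.7 tiltaz 18.0 xaz 15.8 yz -0.015
```

```bash
python3 -m creep '[{"tx":41,"ty":40,"tz":-11,"turn":0},{"tx":41,"ty":40,"tz":-11,"turn":0},{"tx":41,"ty":40,"tz":-11,"turn":0},{"tx":41,"ty":40,"tz":-11,"turn":0},{"tx":41,"ty":40,"tz":-11,"turn":0}]'
python3 -c "
from h import *
st();go([.6,-.45,.3])"
```

```text
time: 8.6
ee_pos: [1.0258, -0.3571, 0.3391]
eef_rot: [[0.787, 0.221, 0.575], [0.229, -0.972, 0.059], [0.572, 0.085, -0.816]]
ft_force: [0.3, 0.7, -0.6]
width: 0.0855
time 8.6
q [21.654, 67.36, 69.469, 3.329, -85.734, 80.572, -52.553]
ee_pos [1.026, -0.357, 0.339]
eef_rot [[0.787, 0.221, 0.575], [0.229, -0.972, 0.059], [0.572, 0.085, -0.816]]
ft_force [0.334, 0.655, -0.551]
ft_torque [-0.093, 0.595, -0.043]
width 0.085
tool d mm [-378.9   -7.2 -218.6] norm 437.5 tilt 35.3 tiltaz 5.9 xaz 16.2 yz 0.085
```

```bash
python3 -m creep '[{"tx":0,"ty":0,"tz":0,"turn":0.1475},{"tx":0,"ty":0,"tz":0,"turn":0}]' 0
python3 -c "
from h import *
st();go([.55,-.44,.25]);go([.463,-.447,.16])"
```

```text
time: 8.85
ee_pos: [1.0256, -0.3566, 0.339]
eef_rot: [[0.812, 0.105, 0.575], [0.086, -0.995, 0.06], [0.578, 0.0, -0.816]]
ft_force: [-0.3, 1.0, -0.7]
width: 0.0518
time 8.85
q [21.633, 67.349, 69.363, 3.325, -85.624, 80.634, -60.941]
ee_pos [1.026, -0.357, 0.339]
eef_rot [[0.812, 0.105, 0.575], [0.086, -0.995, 0.06], [0.578, 0.0, -0.816]]
ft_force [-0.251, 1.032, -0.715]
ft_torque [-0.057, 0.586, 0.062]
width 0.052
tool d mm [-444.6   33.2 -205.6] norm 491.0 tilt 35.3 tiltaz 6.0 xaz 6.0 yz 0.0
tool d mm [-567.9   31.  -182.5] norm 597.3 tilt 35.3 tiltaz 6.0 xaz 6.0 yz 0.0
```

```bash
python3 -m creep '[{"tx":-44,"ty":3,"tz":-20,"turn":0},{"tx":-45,"ty":3,"tz":-21,"turn":0},{"tx":-45,"ty":3,"tz":-21,"turn":0},{"tx":-45,"ty":4,"tz":-21,"turn":0},{"tx":-45,"ty":4,"tz":-21,"turn":0},{"tx":-45,"ty":4,"tz":-21,"turn":0},{"tx":-45,"ty":4,"tz":-21,"turn":0},{"tx":-45,"ty":4,"tz":-21,"turn":0},{"tx":-45,"ty":3,"tz":-21,"turn":0},{"tx":-40,"ty":2,"tz":-18,"turn":0}]'
python3 -c "
from h import *
st();go([.463,-.447,.16]);go([.463,-.447,.047])"
```

```text
time: 10.1
ee_pos: [0.5922, -0.44, 0.2641]
eef_rot: [[0.808, 0.101, 0.58], [0.088, -0.995, 0.051], [0.582, 0.01, -0.813]]
ft_force: [0.1, -1.2, 0.9]
width: 0.043
time 10.1
q [-6.766, 26.729, 70.45, 95.58, -62.49, 69.085, -4.627]
ee_pos [0.592, -0.44, 0.264]
eef_rot [[0.808, 0.101, 0.58], [0.088, -0.995, 0.051], [0.582, 0.01, -0.813]]
ft_force [0.057, -1.154, 0.852]
ft_torque [-0.077, 0.586, 0.02]
width 0.043
tool d mm [-165.7   -7.3    9.3] norm 166.1 tilt 35.6 tiltaz 5.0 xaz 6.2 yz 0.01
tool d mm [-231.5   -8.4  101.2] norm 252.8 tilt 35.6 tiltaz 5.0 xaz 6.2 yz 0.01
```

```bash
python3 -m creep '[{"tx":-35,"ty":-1,"tz":2,"turn":0},{"tx":-40,"ty":-2,"tz":2,"turn":0},{"tx":-40,"ty":-2,"tz":2,"turn":0},{"tx":-30,"ty":-1,"tz":2,"turn":0},{"tx":-20,"ty":-1,"tz":1,"turn":0},{"tx":0,"ty":0,"tz":0,"turn":0}]'
python3 - <<'E'
from h import *
st();go([.463,-.447,.16]);go([.463,-.447,.047])
im=grab('wrist','w1')
P=pts(im);
for X in([.4567,-.4475,.068],[.4567,-.4475,.056]): print(proj(im,X))
E
```

```text
time: 10.85
ee_pos: [0.4638, -0.4466, 0.1603]
eef_rot: [[0.809, 0.099, 0.579], [0.085, -0.995, 0.051], [0.582, 0.008, -0.813]]
ft_force: [0.4, -0.1, 0.9]
width: 0.0426
time 10.85
q [-0.571, 23.078, 69.469, 111.275, -64.27, 64.633, 13.291]
ee_pos [0.464, -0.447, 0.16]
eef_rot [[0.809, 0.099, 0.579], [0.085, -0.995, 0.051], [0.582, 0.008, -0.813]]
ft_force [0.429, -0.086, 0.888]
ft_torque [-0.031, 0.567, -0.018]
width 0.043
tool d mm [-0.8  0.3 -0.2] norm 0.9 tilt 35.6 tiltaz 5.0 xaz 6.0 yz 0.008
tool d mm [-66.6  -0.7  91.7] norm 113.3 tilt 35.6 tiltaz 5.0 xaz 6.0 yz 0.008
[[264.46681222 288.73405861]]
[[264.34278756 289.1804823 ]]
```

View pics/w1.png

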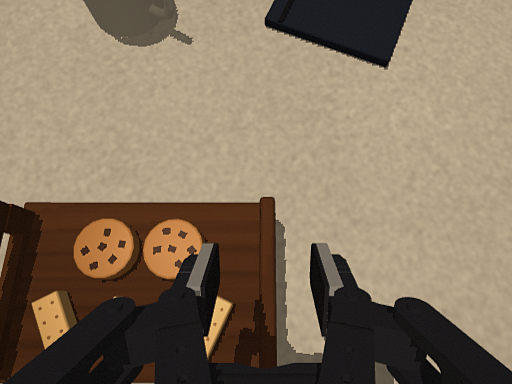

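The wrist view shows the bar top at column 267, between the fingertips at columns 205 and 320, and the fingers clear of the biscuits. I'll descend and grip.

```bash
python3 -m creep '[{"tx":-20,"ty":0,"tz":28,"turn":0},{"tx":-20,"ty":0,"tz":28,"turn":0},{"tx":-15,"ty":0,"tz":20,"turn":0},{"tx":-11,"ty":0,"tz":15,"turn":0},{"tx":0,"ty":0,"tz":0,"turn":0}]'
python3 -c "
from h import *
st();go([.463,-.447,.047])"
```

```text
time: 11.52
ee_pos: [0.4653, -0.4468, 0.0477]
eef_rot: [[0.809, 0.102, 0.579], [0.088, -0.995, 0.053], [0.581, 0.008, -0.814]]
ft_force: [-0.6, 0.7, 0.5]
width: 0.0428
time 11.525
q [8.935, 32.959, 58.83, 114.954, -77.329, 61.431, 26.329]
ee_pos [0.465, -0.447, 0.048]
eef_rot [[0.809, 0.102, 0.579], [0.088, -0.995, 0.053], [0.581, 0.008, -0.814]]
ft_force [-0.594, 0.726, 0.477]
ft_torque [-0.036, 0.562, 0.05]
width 0.043
tool d mm [-2.3  0.  -0.8] norm 2.5 tilt 35.5 tiltaz 5.2 xaz 6.2 yz 0.008
```

```bash
python3 -m creep '[{"tx":0,"ty":0,"tz":0,"turn":0},{"tx":0,"ty":0,"tz":0,"turn":0},{"tx":0,"ty":0,"tz":0,"turn":0},{"tx":0,"ty":0,"tz":0,"turn":0},{"tx":0,"ty":0,"tz":0,"turn":0},{"tx":0,"ty":0,"tz":0,"turn":0}]' -1; python3 -m creep '[{"tx":3,"ty":0,"tz":-4,"turn":0},{"tx":5,"ty":0,"tz":-7,"turn":0},{"tx":8,"ty":0,"tz":-11,"turn":0},{"tx":8,"ty":0,"tz":-11,"turn":0},{"tx":10,"ty":0,"tz":-14,"turn":0},{"tx":10,"ty":0,"tz":-14,"turn":0},{"tx":10,"ty":0,"tz":-14,"turn":0},{"tx":10,"ty":0,"tz":-14,"turn":0},{"tx":8,"ty":0,"tz":-11,"turn":0},{"tx":4,"ty":0,"tz":-5,"turn":0},{"tx":0,"ty":0,"tz":0,"turn":0}]'
python3 - <<'E'
from h import *
st();im=grab('wrist','w2');t=grab('scene','s2')
cv2.imwrite('pics/ws2.png',cv2.resize(np.hstack([im['color'],t['color']])[:,:,::-1],(800,300),interpolation=cv2.INTER_AREA))
E
```

```text
time: 12.28
ee_pos: [0.4652, -0.4484, 0.0501]
eef_rot: [[0.807, 0.099, 0.582], [0.086, -0.995, 0.05], [0.584, 0.01, -0.812]]
ft_force: [0.2, 0.2, 6.9]
width: 0.0108
time: 13.65
ee_pos: [0.4652, -0.4464, 0.1786]
eef_rot: [[0.808, 0.1, 0.58], [0.086, -0.995, 0.051], [0.582, 0.009, -0.813]]
ft_force: [0.6, 0.1, -5.5]
width: 0.0113
time 13.65
q [-0.303, 19.737, 67.949, 110.252, -60.384, 63.61, 10.08]
ee_pos [0.465, -0.446, 0.179]
eef_rot [[0.808, 0.1, 0.58], [0.086, -0.995, 0.051], [0.582, 0.009, -0.813]]
ft_force [0.585, 0.104, -5.476]
ft_torque [-0.579, 1.121, -0.034]
width 0.011
```

View pics/ws2.png

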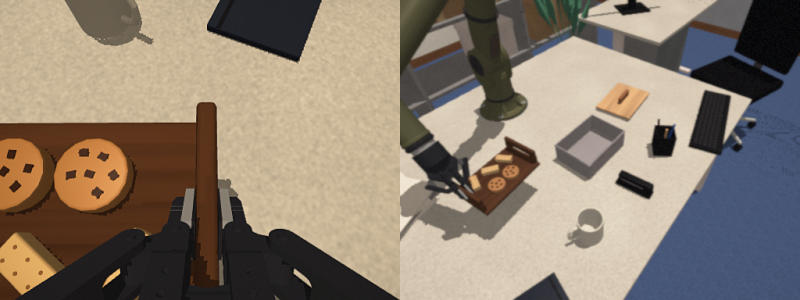

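The pinch holds. In the wrist half, the bar is between the pads at about (205,230) of the pasted picture. The scene half shows the board level with all five biscuits aboard. Next I'll carry it towards the tin.

```bash
python3 -m creep '[{"tx":3,"ty":-8,"tz":-1,"turn":0},{"tx":5,"ty":-15,"tz":-2,"turn":0},{"tx":7,"ty":-23,"tz":-2,"turn":0},{"tx":8,"ty":-31,"tz":-2,"turn":0},{"tx":10,"ty":-39,"tz":-1,"turn":0},{"tx":11,"ty":-43,"tz":-1,"turn":0},{"tx":11,"ty":-43,"tz":-1,"turn":0},{"tx":11,"ty":-43,"tz":-1,"turn":0},{"tx":10,"ty":-39,"tz":-1,"turn":0},{"tx":8,"ty":-31,"tz":-1,"turn":0},{"tx":5,"ty":-23,"tz":0,"turn":0},{"tx":3,"ty":-14,"tz":0,"turn":0}]'
python3 -c "
from h import *
st();go([.45,-.085,.22])"
```

```text
time: 15.25
ee_pos: [0.5087, -0.1338, 0.2327]
eef_rot: [[0.809, 0.105, 0.578], [0.088, -0.994, 0.058], [0.581, 0.004, -0.814]]
ft_force: [0.6, -0.2, -4.7]
width: 0.0112
time 15.25
q [33.491, -17.282, -9.356, 127.312, -29.937, 41.638, -42.467]
ee_pos [0.509, -0.134, 0.233]
eef_rot [[0.809, 0.105, 0.578], [0.088, -0.994, 0.058], [0.581, 0.004, -0.814]]
ft_force [0.628, -0.207, -4.677]
ft_torque [-0.687, 1.193, 0.006]
width 0.011
tool d mm [-50.6 -54.7 -20.7] norm 77.3 tilt 35.5 tiltaz 5.7 xaz 6.2 yz 0.004
```

```bash
python3 -m creep '[{"tx":0,"ty":-10,"tz":0,"turn":0},{"tx":0,"ty":-16,"tz":0,"turn":0},{"tx":0,"ty":-14,"tz":0,"turn":0},{"tx":-10,"ty":-6,"tz":0,"turn":0},{"tx":-20,"ty":0,"tz":-5,"turn":0}]'
python3 -c "
from h import *
st();go([.45,-.085,.22])"
```

```text
time: 15.88
ee_pos: [0.5066, -0.1028, 0.2073]
eef_rot: [[0.816, 0.117, 0.566], [0.092, -0.993, 0.073], [0.571, -0.007, -0.821]]
ft_force: [0.4, -0.3, -4.7]
width: 0.0111
time 15.875
q [29.048, -17.248, -9.294, 130.046, -29.011, 38.565, -45.686]
ee_pos [0.507, -0.103, 0.207]
eef_rot [[0.816, 0.117, 0.566], [0.092, -0.993, 0.073], [0.571, -0.007, -0.821]]
ft_force [0.391, -0.287, -4.714]
ft_torque [-0.648, 1.052, -0.045]
width 0.011
tool d mm [-37.3 -24.4 -41.2] norm 60.7 tilt 34.8 tiltaz 7.3 xaz 6.4 yz -0.007
```

```bash
python3 -m creep '[{"tx":-5,"ty":-8,"tz":-15,"turn":0},{"tx":-5,"ty":-8,"tz":-28,"turn":0},{"tx":0,"ty":0,"tz":0,"turn":0}]'
python3 -c "
from h import *
st();go([.45,-.085,.22])"
```

```text
time: 16.25
ee_pos: [0.505, -0.104, 0.2157]
eef_rot: [[0.83, 0.118, 0.545], [0.085, -0.993, 0.087], [0.552, -0.026, -0.834]]
ft_force: [-0.3, -0.9, -5.1]
width: 0.0112
time 16.25
q [42.478, -17.255, -19.932, 127.892, -33.545, 43.287, -42.086]
ee_pos [0.505, -0.104, 0.216]
eef_rot [[0.83, 0.118, 0.545], [0.085, -0.993, 0.087], [0.552, -0.026, -0.834]]
ft_force [-0.278, -0.936, -5.088]
ft_torque [-0.745, 1.01, 0.01]
width 0.011
tool d mm [-41.7 -25.5 -31.9] norm 58.3 tilt 33.5 tiltaz 9.0 xaz 5.8 yz -0.026
```

```bash
python3 -m creep '[{"tx":-28,"ty":-13,"tz":-28,"turn":0},{"tx":-28,"ty":-13,"tz":-28,"turn":0},{"tx":0,"ty":0,"tz":0,"turn":0}]'
python3 -c "
from h import *
st();go([.45,-.085,.22])"
```

```text
time: 16.62
ee_pos: [0.4632, -0.0871, 0.1684]
eef_rot: [[0.872, 0.134, 0.471], [0.073, -0.986, 0.147], [0.484, -0.094, -0.87]]
ft_force: [0.5, 0.2, -3.4]
width: 0.0112
time 16.625
q [49.499, -17.222, -24.96, 131.658, -37.247, 46.805, -37.616]
ee_pos [0.463, -0.087, 0.168]
eef_rot [[0.872, 0.134, 0.471], [0.073, -0.986, 0.147], [0.484, -0.094, -0.87]]
ft_force [0.525, 0.18, -3.418]
ft_torque [-0.875, 0.818, -0.011]
width 0.011
tool d mm [ 13.6  -8.6 -50.8] norm 53.3 tilt 29.5 tiltaz 17.3 xaz 4.8 yz -0.094
```

```bash
python3 -m creep '[{"tx":8,"ty":14,"tz":-10,"turn":0},{"tx":12,"ty":24,"tz":-12,"turn":0},{"tx":12,"ty":34,"tz":-10,"turn":0},{"tx":12,"ty":38,"tz":-8,"turn":0},{"tx":12,"ty":30,"tz":-6,"turn":0},{"tx":10,"ty":16,"tz":-4,"turn":0}]'
python3 -c "
from h import *
st();go([.45,-.085,.22])"
```

```text
time: 17.38
ee_pos: [0.5214, -0.2477, 0.2331]
eef_rot: [[0.87, 0.133, 0.475], [0.073, -0.987, 0.142], [0.488, -0.089, -0.868]]
ft_force: [-0.4, 0.4, -4.5]
width: 0.011
time 17.375
q [55.194, -1.826, -17.981, 112.083, -30.017, 54.917, -32.212]
ee_pos [0.521, -0.248, 0.233]
eef_rot [[0.87, 0.133, 0.475], [0.073, -0.987, 0.142], [0.488, -0.089, -0.868]]
ft_force [-0.442, 0.392, -4.543]
ft_torque [-0.746, 0.855, -0.003]
width 0.011
tool d mm [ -56.6 -168.9    0.6] norm 178.1 tilt 29.8 tiltaz 16.7 xaz 4.8 yz -0.089
```

```bash
python3 -m creep '[{"tx":-4,"ty":7,"tz":-4,"turn":0},{"tx":-8,"ty":14,"tz":-8,"turn":0},{"tx":-12,"ty":22,"tz":-13,"turn":0},{"tx":-16,"ty":30,"tz":-17,"turn":0},{"tx":-19,"ty":36,"tz":-21,"turn":0},{"tx":-21,"ty":40,"tz":-24,"turn":0},{"tx":-21,"ty":40,"tz":-24,"turn":0},{"tx":-21,"ty":40,"tz":-24,"turn":0},{"tx":-21,"ty":40,"tz":-24,"turn":0},{"tx":-21,"ty":40,"tz":-24,"turn":0},{"tx":-21,"ty":40,"tz":-24,"turn":0},{"tx":-21,"ty":40,"tz":-24,"turn":0}]'
python3 -c "
from h import *
st();go([.15,-.93,.33])"
```

```text
time: 18.88
ee_pos: [0.2818, -0.6781, 0.2956]
eef_rot: [[0.872, 0.135, 0.471], [0.074, -0.987, 0.145], [0.484, -0.091, -0.87]]
ft_force: [1.2, -1.2, -4.2]
width: 0.0113
time 18.875
q [78.022, 29.119, 1.374, 67.197, -30.036, 87.637, -2.024]
ee_pos [0.282, -0.678, 0.296]
eef_rot [[0.872, 0.135, 0.471], [0.074, -0.987, 0.145], [0.484, -0.091, -0.87]]
ft_force [1.238, -1.227, -4.186]
ft_torque [-0.829, 0.761, -0.02]
width 0.011
tool d mm [-116.9  227.7 -128.5] norm 286.4 tilt 29.5 tiltaz 17.1 xaz 4.9 yz -0.091
```

```bash
python3 -m creep '[{"tx":-19,"ty":38,"tz":-22,"turn":0},{"tx":-19,"ty":38,"tz":-21,"turn":0},{"tx":-19,"ty":38,"tz":-21,"turn":0},{"tx":-15,"ty":38,"tz":-20,"turn":0},{"tx":-10,"ty":38,"tz":-18,"turn":0},{"tx":0,"ty":42,"tz":-18,"turn":0},{"tx":8,"ty":50,"tz":-18,"turn":0},{"tx":8,"ty":50,"tz":-18,"turn":0},{"tx":8,"ty":50,"tz":-18,"turn":0},{"tx":8,"ty":50,"tz":-18,"turn":0}]'
python3 -c "
from h import *
st();go([.15,-.93,.33])"
```

```text
time: 20.12
ee_pos: [0.1964, -0.919, 0.3304]
eef_rot: [[0.857, 0.038, 0.514], [0.07, -0.997, -0.044], [0.511, 0.074, -0.856]]
ft_force: [-0.5, 0.0, -4.6]
width: 0.011
time 20.125
q [86.146, 66.427, 50.908, 3.281, -82.007, 105.26, -8.17]
ee_pos [0.196, -0.919, 0.33]
eef_rot [[0.857, 0.038, 0.514], [0.07, -0.997, -0.044], [0.511, 0.074, -0.856]]
ft_force [-0.479, 0.047, -4.587]
ft_torque [-0.426, 0.999, -0.019]
width 0.011
tool d mm [-40.7   9.2 -23. ] norm 47.7 tilt 31.1 tiltaz -4.9 xaz 4.7 yz 0.074
```

```bash
python3 -m creep '[{"tx":11,"ty":50,"tz":-13,"turn":0.12},{"tx":16,"ty":49,"tz":-10,"turn":0.12},{"tx":22,"ty":48,"tz":-7,"turn":0.1},{"tx":26,"ty":47,"tz":-5,"turn":0.1}]'
python3 -c "
from h import *
st();go([.15,-.93,.33])"
```

```text
time: 20.62
ee_pos: [0.2108, -0.9695, 0.3426]
eef_rot: [[0.746, -0.398, 0.534], [-0.353, -0.916, -0.189], [0.565, -0.048, -0.824]]
ft_force: [0.1, -0.4, -4.7]
width: 0.011
time 20.625
q [85.618, 66.604, 58.017, 3.272, -89.097, 96.667, -33.874]
ee_pos [0.211, -0.969, 0.343]
eef_rot [[0.746, -0.398, 0.534], [-0.353, -0.916, -0.189], [0.565, -0.048, -0.824]]
ft_force [0.09, -0.427, -4.671]
ft_torque [-0.063, 1.245, 0.026]
width 0.011
tool d mm [-66.4 -11.4 -29.6] norm 73.5 tilt 34.5 tiltaz -19.5 xaz -25.4 yz -0.048
```

```bash
python3 -m creep '[{"tx":22,"ty":47,"tz":-5,"turn":0.02},{"tx":24,"ty":46,"tz":-4,"turn":0.04},{"tx":24,"ty":46,"tz":-3,"turn":0.04},{"tx":26,"ty":44,"tz":-2,"turn":0.04},{"tx":26,"ty":44,"tz":0,"turn":0.04}]'
python3 -c "
from h import *
st();go([.45,-.25,.27])"
```

```text
time: 21.25
ee_pos: [0.1798, -1.0381, 0.3468]
eef_rot: [[0.592, -0.597, 0.542], [-0.477, -0.801, -0.361], [0.65, -0.044, -0.759]]
ft_force: [0.0, 0.1, -4.5]
width: 0.0113
time 21.25
q [87.756, 67.74, 56.98, 3.317, -89.117, 86.134, -41.913]
ee_pos [0.18, -1.038, 0.347]
eef_rot [[0.592, -0.597, 0.542], [-0.477, -0.801, -0.361], [0.65, -0.044, -0.759]]
ft_force [0.046, 0.07, -4.507]
ft_torque [0.355, 1.357, 0.005]
width 0.011
tool d mm [-265.7 -789.3  -80. ] norm 836.6 tilt 40.7 tiltaz -33.7 xaz -38.8 yz -0.044
```

```bash
python3 -m creep '[{"tx":-3,"ty":-10,"tz":-1,"turn":0},{"tx":-6,"ty":-19,"tz":-2,"turn":0},{"tx":-9,"ty":-29,"tz":-2,"turn":0},{"tx":-12,"ty":-38,"tz":-3,"turn":0},{"tx":-14,"ty":-46,"tz":-4,"turn":0},{"tx":-15,"ty":-50,"tz":-4,"turn":0},{"tx":-15,"ty":-50,"tz":-4,"turn":0},{"tx":-15,"ty":-50,"tz":-4,"turn":0},{"tx":-15,"ty":-50,"tz":-4,"turn":0},{"tx":-15,"ty":-50,"tz":-4,"turn":0},{"tx":-15,"ty":-50,"tz":-4,"turn":0},{"tx":-15,"ty":-50,"tz":-4,"turn":0}]'
python3 -c "
from h import *
st();go([.52,-.14,.26])"
```

```text
time: 22.75
ee_pos: [0.353, -0.5735, 0.2995]
eef_rot: [[0.598, -0.597, 0.535], [-0.488, -0.801, -0.348], [0.636, -0.053, -0.77]]
ft_force: [-0.8, 0.4, -5.6]
width: 0.0112
time 22.75
q [-2.347, -9.079, 64.908, 109.806, -17.708, 40.798, -52.955]
ee_pos [0.353, -0.574, 0.3]
eef_rot [[0.598, -0.597, 0.535], [-0.488, -0.801, -0.348], [0.636, -0.053, -0.77]]
ft_force [-0.828, 0.444, -5.646]
ft_torque [0.437, 1.47, 0.03]
width 0.011
tool d mm [-136.8 -444.7  -31.1] norm 466.3 tilt 39.7 tiltaz -33.0 xaz -39.2 yz -0.053
```

```bash
python3 -m creep '[{"tx":-14,"ty":-47,"tz":-4,"turn":0},{"tx":-14,"ty":-47,"tz":-4,"turn":0},{"tx":-14,"ty":-47,"tz":-4,"turn":0},{"tx":-14,"ty":-46,"tz":-3,"turn":0},{"tx":-13,"ty":-43,"tz":-3,"turn":0},{"tx":-12,"ty":-38,"tz":-3,"turn":0},{"tx":-9,"ty":-30,"tz":-2,"turn":0},{"tx":-6,"ty":-20,"tz":-2,"turn":0}]'
python3 -c "
from h import *
st();go([.52,-.14,.26])"
```

```text
time: 23.75
ee_pos: [0.4816, -0.3101, 0.2731]
eef_rot: [[0.603, -0.597, 0.528], [-0.491, -0.8, -0.344], [0.628, -0.052, -0.776]]
ft_force: [0.2, -0.7, -5.1]
width: 0.0114
time 23.75
q [39.244, -17.286, -9.096, 124.145, -0.892, 33.902, -97.63]
ee_pos [0.482, -0.31, 0.273]
eef_rot [[0.603, -0.597, 0.528], [-0.491, -0.8, -0.344], [0.628, -0.052, -0.776]]
ft_force [0.169, -0.664, -5.068]
ft_torque [0.278, 1.425, -0.017]
width 0.011
tool d mm [ -68.6 -158.4  -28.1] norm 174.9 tilt 39.1 tiltaz -33.1 xaz -39.1 yz -0.052
```

```bash
python3 -m creep '[{"tx":-10,"ty":-26,"tz":-4,"turn":0},{"tx":-14,"ty":-34,"tz":-6,"turn":0},{"tx":-14,"ty":-34,"tz":-6,"turn":0},{"tx":-14,"ty":-34,"tz":-6,"turn":0},{"tx":-10,"ty":-26,"tz":-4,"turn":0}]'
python3 -c "
from h import *
st();go([.52,-.14,.26])"
```

```text
time: 24.38
ee_pos: [0.5346, -0.152, 0.2582]
eef_rot: [[0.607, -0.598, 0.523], [-0.493, -0.8, -0.342], [0.623, -0.05, -0.78]]
ft_force: [0.1, 0.3, -4.9]
width: 0.0111
time 24.375
q [22.698, -16.794, -18.29, 124.897, 20.883, 38.503, -136.857]
ee_pos [0.535, -0.152, 0.258]
eef_rot [[0.607, -0.598, 0.523], [-0.493, -0.8, -0.342], [0.623, -0.05, -0.78]]
ft_force [0.085, 0.336, -4.897]
ft_torque [0.263, 1.372, 0.011]
width 0.011
tool d mm [-13.7  -0.9 -13.1] norm 19.0 tilt 38.7 tiltaz -33.2 xaz -39.0 yz -0.05
```

```bash
python3 -m creep '[{"tx":-8,"ty":5,"tz":-22,"turn":0},{"tx":-14,"ty":9,"tz":-40,"turn":0},{"tx":-14,"ty":9,"tz":-40,"turn":0},{"tx":0,"ty":0,"tz":0,"turn":0}]'
python3 -c "
from h import *
st();go([.45,-.085,.2])"
```

```text
time: 24.88
ee_pos: [0.5176, -0.1325, 0.2575]
eef_rot: [[0.634, -0.607, 0.478], [-0.496, -0.795, -0.35], [0.593, -0.016, -0.805]]
ft_force: [-0.0, 0.0, -4.6]
width: 0.011
time 24.875
q [9.862, -17.287, -10.511, 124.736, 25.682, 45.146, -142.562]
ee_pos [0.518, -0.132, 0.258]
eef_rot [[0.634, -0.607, 0.478], [-0.496, -0.795, -0.35], [0.593, -0.016, -0.805]]
ft_force [-0.009, 0.022, -4.591]
ft_torque [0.36, 1.319, 0.08]
width 0.011
tool d mm [-100.5    4.2   -2.6] norm 100.6 tilt 36.4 tiltaz -36.2 xaz -38.0 yz -0.016
```

```bash
python3 -m creep '[{"tx":7,"ty":15,"tz":5,"turn":0},{"tx":14,"ty":29,"tz":10,"turn":0},{"tx":18,"ty":36,"tz":12,"turn":0},{"tx":17,"ty":35,"tz":12,"turn":0},{"tx":12,"ty":24,"tz":8,"turn":0},{"tx":3,"ty":8,"tz":0,"turn":0},{"tx":-10,"ty":0,"tz":-18,"turn":0},{"tx":-20,"ty":0,"tz":-38,"turn":0},{"tx":-20,"ty":0,"tz":-38,"turn":0}]'
python3 -c "
from h import *
st();go([.45,-.085,.2])"
```

```text
time: 26.0
ee_pos: [0.4632, -0.2638, 0.2376]
eef_rot: [[0.675, -0.611, 0.414], [-0.533, -0.792, -0.298], [0.51, -0.02, -0.86]]
ft_force: [0.0, 0.3, -4.7]
width: 0.0111
time 26.0
q [13.674, -17.263, 7.22, 124.803, 13.98, 43.219, -114.548]
ee_pos [0.463, -0.264, 0.238]
eef_rot [[0.675, -0.611, 0.414], [-0.533, -0.792, -0.298], [0.51, -0.02, -0.86]]
ft_force [0.018, 0.341, -4.681]
ft_torque [0.298, 1.188, 0.065]
width 0.011
tool d mm [-123.5 -132.8  -26.4] norm 183.2 tilt 30.7 tiltaz -35.7 xaz -38.3 yz -0.02
```

```bash
python3 -m creep '[{"tx":-22,"ty":0,"tz":-36,"turn":0},{"tx":-22,"ty":0,"tz":-36,"turn":0},{"tx":-22,"ty":0,"tz":-36,"turn":0}]'
python3 -c "
from h import *
st();go([.45,-.085,.2])"
```

```text
time: 26.38
ee_pos: [0.4343, -0.2214, 0.2121]
eef_rot: [[0.723, -0.615, 0.314], [-0.573, -0.788, -0.226], [0.387, -0.017, -0.922]]
ft_force: [-0.6, 0.0, -5.0]
width: 0.0108
time 26.375
q [11.139, -17.287, 6.882, 125.261, 11.37, 50.595, -115.65]
ee_pos [0.434, -0.221, 0.212]
eef_rot [[0.723, -0.615, 0.314], [-0.573, -0.788, -0.226], [0.387, -0.017, -0.922]]
ft_force [-0.59, 0.016, -5.029]
ft_torque [0.05, 0.891, 0.033]
width 0.011
tool d mm [ -71.4 -117.   -14.7] norm 137.8 tilt 22.8 tiltaz -35.7 xaz -38.4 yz -0.017
```

```bash
python3 -m creep '[{"tx":-4,"ty":-11,"tz":-2,"turn":-0.03},{"tx":-6,"ty":-21,"tz":-4,"turn":-0.05},{"tx":-6,"ty":-29,"tz":-6,"turn":-0.06},{"tx":-5,"ty":-29,"tz":-6,"turn":-0.06},{"tx":-3,"ty":-24,"tz":-5,"turn":-0.05},{"tx":-2,"ty":-15,"tz":-4,"turn":-0.03}]'
python3 - <<'E'
from h import *
st();go([.45,-.085,.2])
a=grab('scene','s3');b=grab('top','t3')
cv2.imwrite('pics/st3.png',cv2.resize(np.hstack([a['color'][60:300,100:420],b['color'][140:320,140:380].repeat(1,0)[:240] if 0 else cv2.resize(b['color'][150:290,170:360],(326,240))])[:,:,::-1],(800,297)))
E
```

```text
time: 27.12
ee_pos: [0.4736, -0.0932, 0.2232]
eef_rot: [[0.865, -0.391, 0.315], [-0.331, -0.916, -0.228], [0.377, 0.093, -0.921]]
ft_force: [-0.3, -0.0, -4.2]
width: 0.0111
time 27.125
q [6.899, -15.644, -7.603, 122.867, 13.94, 54.824, -119.084]
ee_pos [0.474, -0.093, 0.223]
eef_rot [[0.865, -0.391, 0.315], [-0.331, -0.916, -0.228], [0.377, 0.093, -0.921]]
ft_force [-0.258, -0.031, -4.208]
ft_torque [-0.043, 0.772, -0.042]
width 0.011
tool d mm [-31.9  -0.4  12.1] norm 34.1 tilt 22.9 tiltaz -35.9 xaz -20.9 yz 0.093
```

View pics/st3.png

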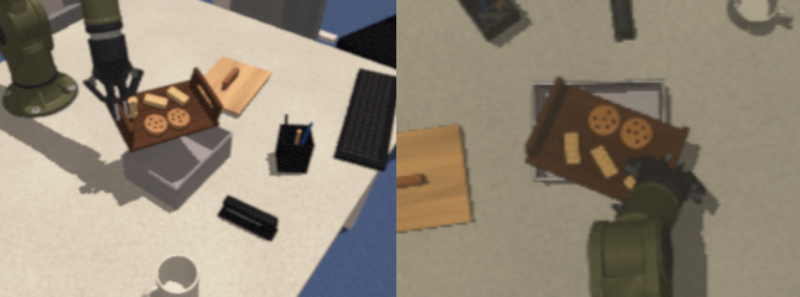

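The board is over the tin, skewed by about 21°, with all five biscuits still in place; the cookies lie near the far open edge. Next I'll compute the board pose from the grasp transform.

```bash
cat >> h.py <<'E'
from scipy.spatial.transform import Rotation as Ro
a=np.radians(5.74);Rb0=Ro.from_euler('z',a).as_matrix()
Rt0=np.array([[.807,.099,.582],[.086,-.995,.050],[.584,.010,-.812]]);pt0=np.array([.4652,-.4484,.0501])
g0=np.array([.4567,-.4475,.056]);pb0=g0-Rb0@[0,-.109,.056]
GR=Rt0.T@Rb0;Gp=Rt0.T@(pb0-pt0)
def board(R=None,p=None):
    o=robot.get_obs();R=np.array(o['eef_rot']) if R is None else R;p=np.array(o['ee_pos']) if p is None else p
    B=R@GR;q=p+R@Gp;n=B[:,2];dh=B.T@np.array([0,0,-1.])
    print('tilt',np.degrees(np.arccos(n[2])).round(1),'pitch(+x down)',np.degrees(np.arcsin(-B[2,0])).round(1),'roll(+y up)',np.degrees(np.arcsin(B[2,1])).round(1),'head',np.degrees(np.arctan2(B[1,0],B[0,0])).round(1))
    for l in([.075,.115,.005],[.075,-.115,.005],[-.075,.115,.005],[-.075,-.115,.005]): print('corner',l,(q+B@np.array(l)).round(3))
    return B,q
E
python3 - <<'E'
from h import *
board()
print('--- final guess, tool vertical, head 0')
for hd,t in((0,(0,0)),(-8,(0,-3)),(-10,(3,-6))):
    x=np.array([np.cos(np.radians(hd)),np.sin(np.radians(hd)),0]);R=np.c_[x,np.cross([0,0,-1],x),[0,0,-1]]
    R=Ro.from_rotvec(np.radians([t[1],-t[0],0])).as_matrix()@R; print(R[:,2].round(2))
    board(R,np.array([.45,-.085,.18]))
E
```

```text
tilt 14.2 pitch(+x down) 13.4 roll(+y up) -4.7 head -24.3
corner [0.075, 0.115, 0.005] [0.61  0.088 0.145]
corner [0.075, -0.115, 0.005] [ 0.52  -0.123  0.164]
corner [-0.075, 0.115, 0.005] [0.477 0.148 0.18 ]
corner [-0.075, -0.115, 0.005] [ 0.387 -0.063  0.199]
--- final guess, tool vertical, head 0
[ 0.  0. -1.]
tilt 35.7 pitch(+x down) 35.7 roll(+y up) 0.5 head 0.1
corner [0.075, 0.115, 0.005] [0.479 0.141 0.106]
corner [0.075, -0.115, 0.005] [ 0.478 -0.089  0.104]
corner [-0.075, 0.115, 0.005] [0.357 0.141 0.194]
corner [-0.075, -0.115, 0.005] [ 0.356 -0.089  0.192]
[ 0.   -0.05 -1.  ]
tilt 35.3 pitch(+x down) 35.3 roll(+y up) -2.5 head -10.0
corner [0.075, 0.115, 0.005] [0.51  0.131 0.095]
corner [0.075, -0.115, 0.005] [ 0.477 -0.097  0.105]
corner [-0.075, 0.115, 0.005] [0.389 0.152 0.182]
corner [-0.075, -0.115, 0.005] [ 0.356 -0.075  0.192]
[ 0.05 -0.1  -0.99]
tilt 32.0 pitch(+x down) 31.6 roll(+y up) -4.9 head -13.4
corner [0.075, 0.115, 0.005] [0.522 0.124 0.088]
corner [0.075, -0.115, 0.005] [ 0.481 -0.101  0.107]
corner [-0.075, 0.115, 0.005] [0.398 0.154 0.166]
corner [-0.075, -0.115, 0.005] [ 0.356 -0.072  0.186]
```

```bash
python3 -m creep '[{"tx":-14,"ty":12,"tz":-15,"turn":-0.03},{"tx":-24,"ty":22,"tz":-26,"turn":-0.04},{"tx":0,"ty":0,"tz":0,"turn":0}]'
python3 -c "
from h import *
st();go([.45,-.085,.18]);board()"
```

```text
time: 27.6
ee_pos: [0.4501, -0.1042, 0.2212]
eef_rot: [[0.895, -0.353, 0.273], [-0.293, -0.926, -0.237], [0.336, 0.132, -0.932]]
ft_force: [-0.8, 0.7, -4.6]
width: 0.0111
time 27.6
q [22.702, -17.242, -19.505, 123.166, 8.555, 56.527, -110.065]
ee_pos [0.45, -0.104, 0.221]
eef_rot [[0.895, -0.353, 0.273], [-0.293, -0.926, -0.237], [0.336, 0.132, -0.932]]
ft_force [-0.784, 0.659, -4.555]
ft_torque [-0.07, 0.775, 0.012]
width 0.011
tool d mm [-19.6 -23.2  33.8] norm 45.4 tilt 21.2 tiltaz -41.0 xaz -18.2 yz 0.132
tilt 17.3 pitch(+x down) 15.8 roll(+y up) -7.0 head -23.0
corner [0.075, 0.115, 0.005] [0.576 0.079 0.132]
corner [0.075, -0.115, 0.005] [ 0.494 -0.134  0.161]
corner [-0.075, 0.115, 0.005] [0.443 0.136 0.173]
corner [-0.075, -0.115, 0.005] [ 0.361 -0.077  0.201]
```

```bash
python3 -m creep '[{"tx":-22,"ty":-4,"tz":-15,"turn":0},{"tx":-37,"ty":-7,"tz":-25,"turn":0},{"tx":0,"ty":0,"tz":0,"turn":0}]'
python3 -c "
from h import *
st();go([.45,-.085,.18]);board()"
```

```text
time: 27.98
ee_pos: [0.4239, -0.0551, 0.1989]
eef_rot: [[0.92, -0.334, 0.203], [-0.282, -0.927, -0.247], [0.271, 0.17, -0.948]]
ft_force: [0.3, -1.2, -4.4]
width: 0.011
time 27.975
q [22.798, -17.233, -26.875, 124.45, 8.484, 60.263, -115.75]
ee_pos [0.424, -0.055, 0.199]
eef_rot [[0.92, -0.334, 0.203], [-0.282, -0.927, -0.247], [0.271, 0.17, -0.948]]
ft_force [0.282, -1.214, -4.395]
ft_torque [-0.091, 0.715, 0.093]
width 0.011
tool d mm [27.3 15.8 30.6] norm 44.0 tilt 18.6 tiltaz -50.6 xaz -17.0 yz 0.17
tilt 21.7 pitch(+x down) 19.5 roll(+y up) -9.2 head -23.3
corner [0.075, 0.115, 0.005] [0.541 0.128 0.099]
corner [0.075, -0.115, 0.005] [ 0.464 -0.085  0.135]
corner [-0.075, 0.115, 0.005] [0.411 0.184 0.149]
corner [-0.075, -0.115, 0.005] [ 0.334 -0.029  0.186]
```

```bash
python3 -m creep '[{"tx":-10,"ty":6,"tz":-25,"turn":-0.03},{"tx":-16,"ty":11,"tz":-41,"turn":-0.03},{"tx":0,"ty":0,"tz":0,"turn":0}]'
python3 -c "
from h import *
st();go([.45,-.085,.18]);board()"
```

```text
time: 28.35
ee_pos: [0.4137, -0.0451, 0.2272]
eef_rot: [[0.944, -0.289, 0.158], [-0.242, -0.935, -0.26], [0.223, 0.208, -0.952]]
ft_force: [0.1, -0.9, -4.1]
width: 0.0114
time 28.35
q [17.357, -17.259, -23.772, 121.261, 9.9, 67.18, -114.952]
ee_pos [0.414, -0.045, 0.227]
eef_rot [[0.944, -0.289, 0.158], [-0.242, -0.935, -0.26], [0.223, 0.208, -0.952]]
ft_force [0.086, -0.897, -4.127]
ft_torque [-0.074, 0.379, -0.051]
width 0.011
tool d mm [33.4 17.  61.1] norm 71.7 tilt 17.7 tiltaz -58.7 xaz -14.4 yz 0.208
tilt 25.1 pitch(+x down) 22.0 roll(+y up) -11.4 head -22.0
corner [0.075, 0.115, 0.005] [0.518 0.14  0.117]
corner [0.075, -0.115, 0.005] [ 0.451 -0.075  0.162]
corner [-0.075, 0.115, 0.005] [0.389 0.192 0.173]
corner [-0.075, -0.115, 0.005] [ 0.322 -0.023  0.219]
```

```bash
python3 -m creep '[{"tx":8,"ty":4,"tz":8,"turn":0},{"tx":12,"ty":6,"tz":12,"turn":-0.03},{"tx":11,"ty":5,"tz":11,"turn":-0.04},{"tx":0,"ty":0,"tz":0,"turn":-0.05}]'
python3 - <<'E'
from h import *
st();board()
a=grab('scene','s4')
cv2.imwrite('pics/s4.png',cv2.resize(a['color'][90:240,120:320],(800,600))[:,:,::-1])
E
```

```text
time: 28.85
ee_pos: [0.4413, -0.0799, 0.2039]
eef_rot: [[0.972, -0.18, 0.149], [-0.136, -0.955, -0.263], [0.19, 0.235, -0.953]]
ft_force: [-0.0, 0.1, -3.6]
width: 0.0112
time 28.85
q [18.722, -11.88, -21.517, 120.338, 12.669, 63.203, -106.984]
ee_pos [0.441, -0.08, 0.204]
eef_rot [[0.972, -0.18, 0.149], [-0.136, -0.955, -0.263], [0.19, 0.235, -0.953]]
ft_force [-0.007, 0.126, -3.576]
ft_torque [0.081, 0.421, 0.024]
width 0.011
tilt 27.5 pitch(+x down) 23.8 roll(+y up) -13.1 head -16.7
corner [0.075, 0.115, 0.005] [0.521 0.113 0.086]
corner [0.075, -0.115, 0.005] [ 0.479 -0.107  0.138]
corner [-0.075, 0.115, 0.005] [0.39  0.152 0.146]
corner [-0.075, -0.115, 0.005] [ 0.347 -0.068  0.198]
```

View pics/s4.png

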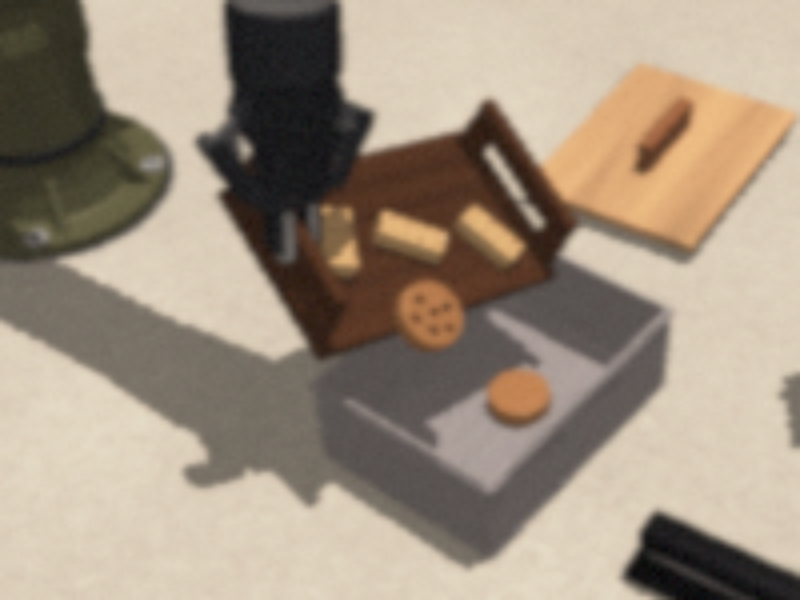

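The scene view shows one cookie already in the tin at (520,397) and the second going over the edge at (430,313). The three shortbreads are still on the board, clear of the fingers. I'll hold and let them slide.

```bash
python3 -m creep '[{"tx":0,"ty":0,"tz":-4,"turn":0},{"tx":0,"ty":0,"tz":-6,"turn":0},{"tx":0,"ty":0,"tz":-4,"turn":-0.02},{"tx":0,"ty":0,"tz":-2,"turn":-0.03}]'
python3 - <<'E'
from h import *
st();board()
a=grab('scene','s5')
cv2.imwrite('pics/s5.png',cv2.resize(a['color'][90:240,120:320],(600,450))[:,:,::-1])
E
```

```text
time: 29.4
ee_pos: [0.4395, -0.0715, 0.2218]
eef_rot: [[0.98, -0.124, 0.154], [-0.081, -0.962, -0.262], [0.181, 0.244, -0.953]]
ft_force: [-0.8, 0.1, -4.2]
width: 0.0112
time 29.4
q [17.817, -13.16, -21.373, 119.21, 12.023, 65.367, -103.707]
ee_pos [0.439, -0.071, 0.222]
eef_rot [[0.98, -0.124, 0.154], [-0.081, -0.962, -0.262], [0.181, 0.244, -0.953]]
ft_force [-0.815, 0.109, -4.222]
ft_torque [0.095, 0.274, 0.005]
width 0.011
tilt 28.2 pitch(+x down) 24.2 roll(+y up) -13.6 head -13.8
corner [0.075, 0.115, 0.005] [0.507 0.125 0.102]
corner [0.075, -0.115, 0.005] [ 0.478 -0.097  0.156]
corner [-0.075, 0.115, 0.005] [0.374 0.157 0.163]
corner [-0.075, -0.115, 0.005] [ 0.345 -0.064  0.217]
```

View pics/s5.png

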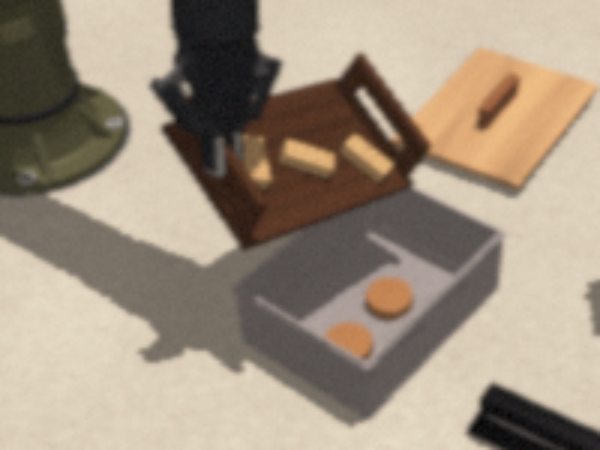

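```bash
python3 -m creep '[{"tx":-20,"ty":5,"tz":-11,"turn":0},{"tx":-36,"ty":8,"tz":-19,"turn":0},{"tx":-36,"ty":8,"tz":-19,"turn":0}]'
python3 - <<'E'
from h import *
st();board()
E
```

```text
time: 29.82
ee_pos: [0.3952, -0.071, 0.2211]
eef_rot: [[0.987, -0.122, 0.108], [-0.091, -0.963, -0.255], [0.135, 0.241, -0.961]]
ft_force: [-0.7, 0.2, -4.1]
width: 0.0108
time 29.825
q [-8.607, -17.168, 1.133, 122.67, 16.735, 70.904, -108.753]
ee_pos [0.395, -0.071, 0.221]
eef_rot [[0.987, -0.122, 0.108], [-0.091, -0.963, -0.255], [0.135, 0.241, -0.961]]
ft_force [-0.679, 0.248, -4.096]
ft_torque [0.088, 0.246, -0.014]
width 0.011
tilt 30.5 pitch(+x down) 26.9 roll(+y up) -13.5 head -14.4
corner [0.075, 0.115, 0.005] [0.459 0.125 0.1  ]
corner [0.075, -0.115, 0.005] [ 0.43  -0.096  0.153]
corner [-0.075, 0.115, 0.005] [0.33  0.159 0.167]
corner [-0.075, -0.115, 0.005] [ 0.301 -0.063  0.221]
```

Run:
```python
from h import *
o=robot.get_obs();R=np.array(o['eef_rot'])
for th in(-.3,-.45,-.6):
    R2=R@Ro.from_rotvec([0,0,th]).as_matrix();print(th,R2[:,0].round(3));board(R2,np.array([.445,-.075,.215]))
go([.445,-.075,.215])
```

```text
-0.3 [0.979 0.198 0.057]
tilt 35.3 pitch(+x down) 31.0 roll(+y up) -15.2 head 0.8
corner [0.075, 0.115, 0.005] [0.441 0.126 0.085]
corner [0.075, -0.115, 0.005] [ 0.481 -0.092  0.145]
corner [-0.075, 0.115, 0.005] [0.313 0.124 0.162]
corner [-0.075, -0.115, 0.005] [ 0.352 -0.094  0.222]
-0.45 [0.941 0.337 0.016]
tilt 37.6 pitch(+x down) 33.3 roll(+y up) -15.5 head 8.6
corner [0.075, 0.115, 0.005] [0.408 0.121 0.082]
corner [0.075, -0.115, 0.005] [ 0.48  -0.088  0.144]
corner [-0.075, 0.115, 0.005] [0.284 0.102 0.165]
corner [-0.075, -0.115, 0.005] [ 0.356 -0.107  0.226]
-0.6 [ 0.883  0.468 -0.025]
tilt 39.8 pitch(+x down) 35.6 roll(+y up) -15.5 head 16.6
corner [0.075, 0.115, 0.005] [0.375 0.111 0.081]
corner [0.075, -0.115, 0.005] [ 0.479 -0.084  0.143]
corner [-0.075, 0.115, 0.005] [0.258 0.076 0.169]
corner [-0.075, -0.115, 0.005] [ 0.362 -0.119  0.23 ]
tool d mm [48.7 -3.7 12.3] norm 50.3 tilt 16.0 tiltaz -67.1 xaz -5.3 yz 0.241
```

```bash
python3 -m creep '[{"tx":10,"ty":1,"tz":1,"turn":0},{"tx":22,"ty":2,"tz":2,"turn":0},{"tx":30,"ty":3,"tz":2,"turn":-0.03},{"tx":27,"ty":4,"tz":2,"turn":-0.06},{"tx":15,"ty":4,"tz":1,"turn":-0.07},{"tx":8,"ty":3,"tz":0,"turn":-0.07},{"tx":0,"ty":0,"tz":0,"turn":-0.07},{"tx":0,"ty":0,"tz":0,"turn":-0.07},{"tx":0,"ty":0,"tz":0,"turn":0}]'
python3 - <<'E'
from h import *
st();B,q=board()
a=grab('scene','s6');h=cv2.cvtColor(a['color'],cv2.COLOR_RGB2HSV);C=a['color'].astype(int)
cv2.imwrite('pics/s6.png',cv2.resize(a['color'][90:240,120:320],(600,450))[:,:,::-1])
E
```

```text
time: 30.95
ee_pos: [0.5069, -0.0959, 0.2312]
eef_rot: [[0.964, 0.244, 0.108], [0.264, -0.93, -0.254], [0.038, 0.274, -0.961]]
ft_force: [1.1, 0.4, -3.3]
width: 0.0114
time 30.95
q [-7.869, -3.059, 5.233, 109.726, 16.471, 68.435, -83.067]
ee_pos [0.507, -0.096, 0.231]
eef_rot [[0.964, 0.244, 0.108], [0.264, -0.93, -0.254], [0.038, 0.274, -0.961]]
ft_force [1.077, 0.43, -3.343]
ft_torque [0.165, 0.042, 0.002]
width 0.011
tilt 36.3 pitch(+x down) 32.0 roll(+y up) -15.4 head 4.5
corner [0.075, 0.115, 0.005] [0.487 0.104 0.1  ]
corner [0.075, -0.115, 0.005] [ 0.543 -0.111  0.161]
corner [-0.075, 0.115, 0.005] [0.361 0.094 0.179]
corner [-0.075, -0.115, 0.005] [ 0.416 -0.121  0.24 ]
```

View pics/s6.png

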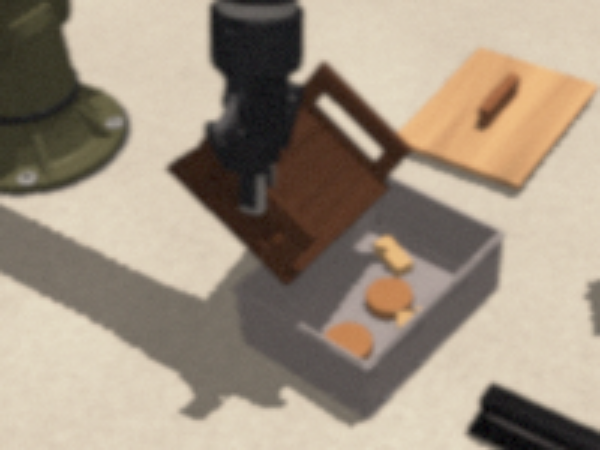

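The board looks empty: the force is down to the board's own weight of 3.3 N. Two cookies and shortbreads are visible in the tin, and I'll count them from above once the arm is away. Next I'll take the board away and re-tilt.

```bash
python3 -m creep '[{"tx":1,"ty":8,"tz":-28,"turn":0},{"tx":-10,"ty":24,"tz":-14,"turn":0},{"tx":-20,"ty":42,"tz":2,"turn":0},{"tx":-24,"ty":50,"tz":6,"turn":0},{"tx":-24,"ty":50,"tz":7,"turn":0},{"tx":-24,"ty":50,"tz":7,"turn":0},{"tx":-24,"ty":50,"tz":7,"turn":0},{"tx":-24,"ty":50,"tz":7,"turn":0},{"tx":-24,"ty":50,"tz":7,"turn":0},{"tx":-24,"ty":50,"tz":7,"turn":0},{"tx":-24,"ty":50,"tz":7,"turn":0},{"tx":-24,"ty":50,"tz":7,"turn":0}]'
python3 - <<'E'
from h import *
st();go([.36,-.86,.33])
b=grab('top','t7')
h=cv2.cvtColor(b['color'],cv2.COLOR_RGB2HSV)
cv2.imwrite('pics/t7.png',cv2.resize(b['color'][175:250,220:315],(760,600),interpolation=cv2.INTER_CUBIC)[:,:,::-1])
E
```

```text
time: 32.5
ee_pos: [0.4014, -0.655, 0.344]
eef_rot: [[0.963, 0.246, 0.108], [0.266, -0.93, -0.255], [0.038, 0.274, -0.961]]
ft_force: [0.7, -0.1, -2.5]
width: 0.0112
time 32.5
q [29.008, 22.305, 37.005, 72.151, -12.327, 73.684, -11.053]
ee_pos [0.401, -0.655, 0.344]
eef_rot [[0.963, 0.246, 0.108], [0.266, -0.93, -0.255], [0.038, 0.274, -0.961]]
ft_force [0.745, -0.069, -2.538]
ft_torque [0.118, -0.078, 0.028]
width 0.011
tool d mm [-94.8 176.6  61.2] norm 209.6 tilt 16.1 tiltaz -67.0 xaz 15.4 yz 0.274
```

View pics/t7.png

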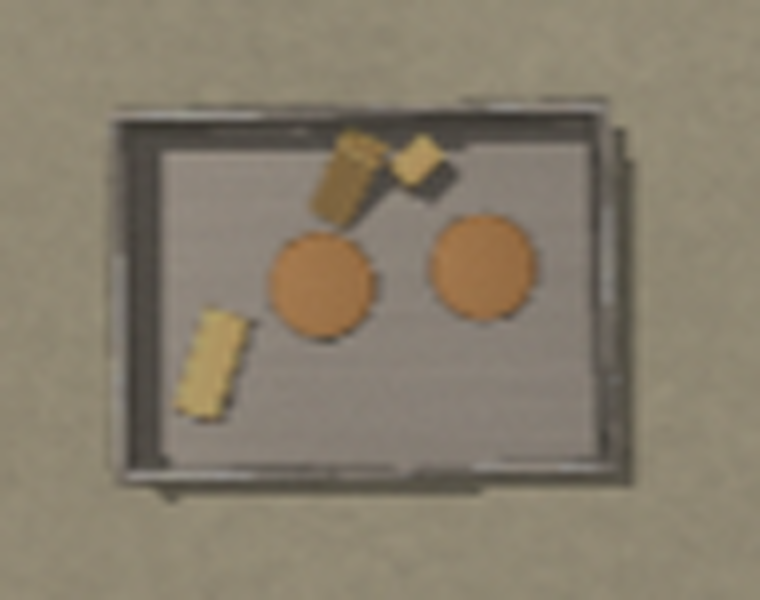

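The top view shows all five biscuits in the tin: cookies at (322,285) and (483,267), and shortbreads at (212,365), (347,178) and (418,160). One shortbread stands upright, which is about 56 mm, below the plug. The tin has not moved. Next I'll push outwards to recover the tilt.

```bash
python3 -m creep '[{"tx":7,"ty":50,"tz":5,"turn":0.17},{"tx":15,"ty":48,"tz":5,"turn":0.17},{"tx":23,"ty":45,"tz":5,"turn":0.17},{"tx":30,"ty":40,"tz":5,"turn":0.17},{"tx":36,"ty":34,"tz":5,"turn":0.17},{"tx":42,"ty":28,"tz":5,"turn":0.17},{"tx":46,"ty":20,"tz":5,"turn":0.17},{"tx":49,"ty":12,"tz":5,"turn":0.17}]'
python3 - <<'E'
from h import *
st();go([.36,-.86,.33]);board()
E
```

```text
time: 33.55
ee_pos: [0.5009, -0.8894, 0.3642]
eef_rot: [[0.487, -0.857, 0.17], [-0.775, -0.513, -0.368], [0.402, 0.047, -0.914]]
ft_force: [0.0, 0.6, -3.0]
width: 0.0112
time 33.55
q [56.857, 63.115, 56.058, 3.271, -52.573, 91.219, -88.143]
ee_pos [0.501, -0.889, 0.364]
eef_rot [[0.487, -0.857, 0.17], [-0.775, -0.513, -0.368], [0.402, 0.047, -0.914]]
ft_force [0.049, 0.637, -3.023]
ft_torque [0.464, 0.614, 0.01]
width 0.011
tool d mm [-105.1  104.    -3.4] norm 147.9 tilt 23.9 tiltaz -65.2 xaz -57.9 yz 0.047
tilt 12.1 pitch(+x down) 12.0 roll(+y up) -2.2 head -59.6
corner [0.075, 0.115, 0.005] [ 0.721 -0.823  0.298]
corner [0.075, -0.115, 0.005] [ 0.524 -0.941  0.306]
corner [-0.075, 0.115, 0.005] [ 0.647 -0.696  0.329]
corner [-0.075, -0.115, 0.005] [ 0.45  -0.814  0.338]
```

```bash
python3 -m creep '[{"tx":52,"ty":5,"tz":5,"turn":0},{"tx":52,"ty":5,"tz":5,"turn":0.03},{"tx":50,"ty":5,"tz":5,"turn":0.03}]'
python3 - <<'E'
from h import *
st();board()
E
```

```text
time: 33.92
ee_pos: [0.5128, -0.9299, 0.3684]
eef_rot: [[0.418, -0.882, 0.218], [-0.757, -0.471, -0.453], [0.502, 0.024, -0.864]]
ft_force: [-0.1, 0.3, -5.0]
width: 0.011
time 33.925
q [57.463, 64.199, 62.953, 3.271, -59.774, 84.139, -90.576]
ee_pos [0.513, -0.93, 0.368]
eef_rot [[0.418, -0.882, 0.218], [-0.757, -0.471, -0.453], [0.502, 0.024, -0.864]]
ft_force [-0.141, 0.27, -4.963]
ft_torque [0.618, 0.742, 0.0]
width 0.011
tilt 5.5 pitch(+x down) 5.6 roll(+y up) -0.8 head -62.0
corner [0.075, 0.115, 0.005] [ 0.74  -0.879  0.314]
corner [0.075, -0.115, 0.005] [ 0.538 -0.987  0.317]
corner [-0.075, 0.115, 0.005] [ 0.67  -0.747  0.328]
corner [-0.075, -0.115, 0.005] [ 0.467 -0.855  0.332]
```

```bash
python3 -m creep '[{"tx":50,"ty":4,"tz":5,"turn":0.02},{"tx":40,"ty":4,"tz":4,"turn":0},{"tx":0,"ty":0,"tz":0,"turn":0}]'
python3 - <<'E'
from h import *
st();B,q=board()
# TCP target to have board centre at (.50,-.42), underside .10
print(q); go(np.array(robot.get_obs()['ee_pos'])+np.array([.49,-.43,.09])-q)
E
```

```text
time: 34.3
ee_pos: [0.514, -0.9517, 0.3794]
eef_rot: [[0.386, -0.889, 0.244], [-0.735, -0.457, -0.501], [0.557, 0.014, -0.83]]
ft_force: [-0.3, -0.1, -4.6]
width: 0.0114
time 34.3
q [58.042, 64.324, 65.149, 3.307, -62.253, 80.402, -91.027]
ee_pos [0.514, -0.952, 0.379]
eef_rot [[0.386, -0.889, 0.244], [-0.735, -0.457, -0.501], [0.557, 0.014, -0.83]]
ft_force [-0.314, -0.087, -4.586]
ft_torque [0.777, 0.848, -0.025]
width 0.011
tilt 1.4 pitch(+x down) 1.9 roll(+y up) -0.2 head -62.8
corner [0.075, 0.115, 0.005] [ 0.744 -0.906  0.331]
corner [0.075, -0.115, 0.005] [ 0.54  -1.012  0.332]
corner [-0.075, 0.115, 0.005] [ 0.676 -0.773  0.336]
corner [-0.075, -0.115, 0.005] [ 0.471 -0.878  0.337]
[ 0.6077515  -0.89224464  0.32915097]
tool d mm [-518.5 -109.9  -61.8] norm 533.6 tilt 33.9 tiltaz -64.0 xaz -62.3 yz 0.014
```

```bash
python3 -m creep '[{"tx":32,"ty":3,"tz":3,"turn":0},{"tx":-25,"ty":-5,"tz":-3,"turn":0},{"tx":-48,"ty":-10,"tz":-6,"turn":0},{"tx":-54,"ty":-12,"tz":-6,"turn":0},{"tx":-54,"ty":-12,"tz":-6,"turn":0},{"tx":-54,"ty":-12,"tz":-6,"turn":0},{"tx":-54,"ty":-12,"tz":-6,"turn":0},{"tx":-54,"ty":-12,"tz":-6,"turn":0},{"tx":-54,"ty":-12,"tz":-6,"turn":0},{"tx":-54,"ty":-12,"tz":-6,"turn":0},{"tx":-40,"ty":-8,"tz":-5,"turn":0},{"tx":-20,"ty":-4,"tz":-2,"turn":0}]'
python3 - <<'E'
from h import *
st();B,q=board()
print(q); go(np.array(robot.get_obs()['ee_pos'])+np.array([.50,-.43,.0])-q)
E
```

```text
time: 35.8
ee_pos: [0.4193, -0.5406, 0.1543]
eef_rot: [[0.377, -0.889, 0.261], [-0.719, -0.459, -0.522], [0.583, 0.009, -0.812]]
ft_force: [-0.5, -0.2, -3.1]
width: 0.0112
time 35.8
q [-19.808, 12.855, 70.622, 117.924, -6.027, 23.205, -101.162]
ee_pos [0.419, -0.541, 0.154]
eef_rot [[0.377, -0.889, 0.261], [-0.719, -0.459, -0.522], [0.583, 0.009, -0.812]]
ft_force [-0.461, -0.207, -3.1]
ft_torque [0.708, 0.856, -0.024]
width 0.011
tilt nan pitch(+x down) 0.1 roll(+y up) 0.0 head -62.6
corner [0.075, 0.115, 0.005] [ 0.65  -0.496  0.109]
corner [0.075, -0.115, 0.005] [ 0.446 -0.602  0.109]
corner [-0.075, 0.115, 0.005] [ 0.582 -0.363  0.109]
corner [-0.075, -0.115, 0.005] [ 0.377 -0.468  0.109]
[ 0.51387616 -0.48224227  0.10421178]
tool d mm [-103.6  -12.6   53.8] norm 117.4 tilt 35.7 tiltaz -63.4 xaz -62.3 yz 0.009h.py:37: RuntimeWarning: invalid value encountered in arccos
  print('tilt',np.degrees(np.arccos(n[2])).round(1),'pitch(+x down)',np.degrees(np.arcsin(-B[2,0])).round(1),'roll(+y up)',np.degrees(np.arcsin(B[2,1])).round(1),'head',np.degrees(np.arctan2(B[1,0],B[0,0])).round(1))
```

```bash
python3 -m creep '[{"tx":-10,"ty":0,"tz":14,"turn":0},{"tx":-15,"ty":0,"tz":21,"turn":0},{"tx":-14,"ty":0,"tz":19,"turn":0},{"tx":-8,"ty":0,"tz":11,"turn":0},{"tx":-4,"ty":0,"tz":6,"turn":0},{"tx":-3,"ty":0,"tz":4,"turn":0},{"tx":-2,"ty":0,"tz":3,"turn":0},{"tx":0,"ty":0,"tz":0,"turn":0}]'
python3 - <<'E'
from h import *
st();B,q=board();print(q)
E
```

```text
time: 36.8
ee_pos: [0.4185, -0.5458, 0.0612]
eef_rot: [[0.375, -0.89, 0.259], [-0.717, -0.456, -0.527], [0.587, 0.012, -0.809]]
ft_force: [-0.6, -0.0, -4.0]
width: 0.0112
time 36.8
q [-0.15, 20.324, 50.306, 120.934, -18.527, 11.802, -92.156]
ee_pos [0.419, -0.546, 0.061]
eef_rot [[0.375, -0.89, 0.259], [-0.717, -0.456, -0.527], [0.587, 0.012, -0.809]]
ft_force [-0.568, -0.049, -4.026]
ft_torque [0.744, 0.837, 0.038]
width 0.011
tilt nan pitch(+x down) -0.2 roll(+y up) -0.1 head -62.8
corner [0.075, 0.115, 0.005] [ 0.65  -0.502  0.016]
corner [0.075, -0.115, 0.005] [ 0.445 -0.607  0.016]
corner [-0.075, 0.115, 0.005] [ 0.581 -0.369  0.015]
corner [-0.075, -0.115, 0.005] [ 0.377 -0.474  0.016]
[ 0.513257   -0.48807567  0.01081504]h.py:37: RuntimeWarning: invalid value encountered in arccos
  print('tilt',np.degrees(np.arccos(n[2])).round(1),'pitch(+x down)',np.degrees(np.arcsin(-B[2,0])).round(1),'roll(+y up)',np.degrees(np.arcsin(B[2,1])).round(1),'head',np.degrees(np.arctan2(B[1,0],B[0,0])).round(1))
```

```bash
python3 -m creep '[{"tx":-2,"ty":0,"tz":3,"turn":0},{"tx":-2,"ty":0,"tz":3,"turn":0},{"tx":-1,"ty":0,"tz":1,"turn":0},{"tx":0,"ty":0,"tz":0,"turn":0}]'; python3 -m creep '[{"tx":-1,"ty":0,"tz":1.4,"turn":0},{"tx":-1,"ty":0,"tz":1.4,"turn":0},{"tx":0,"ty":0,"tz":0,"turn":0}]'
```

```text
time: 37.3
ee_pos: [0.4184, -0.5461, 0.0526]
eef_rot: [[0.375, -0.89, 0.259], [-0.717, -0.455, -0.527], [0.587, 0.012, -0.809]]
ft_force: [-0.1, -1.2, -2.5]
width: 0.0112
time: 37.67
ee_pos: [0.4186, -0.547, 0.0503]
eef_rot: [[0.373, -0.891, 0.26], [-0.717, -0.455, -0.529], [0.589, 0.011, -0.808]]
ft_force: [-3.5, 0.3, 5.2]
width: 0.0108
```

```bash
python3 -m creep '[{"tx":0,"ty":0,"tz":0,"turn":0},{"tx":0,"ty":0,"tz":0,"turn":0},{"tx":0,"ty":0,"tz":0,"turn":0}]' 0; python3 -m creep '[{"tx":6,"ty":0,"tz":-8,"turn":0},{"tx":18,"ty":0,"tz":-24,"turn":0},{"tx":29,"ty":0,"tz":-40,"turn":0},{"tx":29,"ty":0,"tz":-40,"turn":0},{"tx":20,"ty":0,"tz":-28,"turn":0}]'
python3 - <<'E'
from h import *
st()
im=grab('top','t8');P=pts(im);z=P[...,2]
h=cv2.cvtColor(im['color'],cv2.COLOR_RGB2HSV)
Q=P[(z>.06)&(z<.076)&(P[...,1]<-.3)&(P[...,0]>.34)&(P[...,0]<.7)&(im['color'].sum(2)<260)];print(len(Q))
print((Q[:,:2]*1000).round()[::12].tolist())
Q=P[(z>.005)&(z<.03)&(P[...,1]<-.3)&(P[...,0]>.34)&(P[...,0]<.7)&(im['color'].sum(2)<260)];
print('slab z',np.percentile(Q[:,2],[10,50,90]).round(4)); A=np.c_[Q[:,:2],np.ones(len(Q))];c=np.linalg.lstsq(A,Q[:,2],rcond=None)[0];print('plane slope deg',np.degrees(c[:2]).round(2))
E
```

```text
time: 38.05
ee_pos: [0.4186, -0.546, 0.0491]
eef_rot: [[0.375, -0.89, 0.259], [-0.717, -0.456, -0.527], [0.587, 0.012, -0.809]]
ft_force: [-0.4, 0.2, 0.2]
width: 0.0428
time: 38.67
ee_pos: [0.4222, -0.5449, 0.2242]
eef_rot: [[0.376, -0.889, 0.261], [-0.716, -0.457, -0.528], [0.589, 0.012, -0.808]]
ft_force: [1.9, -0.2, -0.3]
width: 0.0427
time 38.675
q [-24.262, 1.673, 70.587, 113.463, 16.663, 32.432, -118.135]
ee_pos [0.422, -0.545, 0.224]
eef_rot [[0.376, -0.889, 0.261], [-0.716, -0.457, -0.528], [0.589, 0.012, -0.808]]
ft_force [1.946, -0.196, -0.324]
ft_torque [0.616, 0.226, -0.006]
width 0.043
178
[[639.0, -494.0], [628.0, -472.0], [624.0, -482.0], [617.0, -463.0], [610.0, -449.0], [602.0, -428.0], [595.0, -406.0], [589.0, -392.0], [584.0, -401.0], [577.0, -396.0], [414.0, -540.0], [407.0, -526.0], [400.0, -508.0], [393.0, -490.0], [389.0, -501.0]]
slab z [0.0105 0.0156 0.0207]
plane slope deg [-0.11  0.32]
```

```bash
python3 -m creep '[{"tx":-25,"ty":0,"tz":-25,"turn":0},{"tx":-40,"ty":0,"tz":-36,"turn":0},{"tx":-40,"ty":0,"tz":-36,"turn":0},{"tx":-30,"ty":0,"tz":-45,"turn":0},{"tx":-30,"ty":0,"tz":-45,"turn":0},{"tx":-30,"ty":0,"tz":-45,"turn":0},{"tx":-34,"ty":0,"tz":-42,"turn":0},{"tx":-34,"ty":0,"tz":-42,"turn":0}]'
python3 - <<'E'
from h import *
st();go([.3,-.4,.25])
E
```

```text
time: 39.72
ee_pos: [0.3594, -0.3974, 0.2478]
eef_rot: [[0.387, -0.89, 0.241], [-0.736, -0.455, -0.502], [0.556, 0.017, -0.831]]
ft_force: [-0.1, 0.3, 0.7]
width: 0.0428
time 39.725
q [59.106, -17.217, -20.444, 124.156, 12.691, 42.046, -121.924]
ee_pos [0.359, -0.397, 0.248]
eef_rot [[0.387, -0.89, 0.241], [-0.736, -0.455, -0.502], [0.556, 0.017, -0.831]]
ft_force [-0.114, 0.304, 0.707]
ft_torque [0.549, 0.281, 0.0]
width 0.043
tool d mm [-19.8  54.1 -14.8] norm 59.5 tilt 33.8 tiltaz -64.4 xaz -62.3 yz 0.017
```

```bash
python3 -m creep '[{"tx":-36,"ty":0,"tz":-48,"turn":0},{"tx":-36,"ty":0,"tz":-48,"turn":0},{"tx":-38,"ty":0,"tz":-46,"turn":0},{"tx":-38,"ty":0,"tz":-46,"turn":0},{"tx":-40,"ty":0,"tz":-45,"turn":0}]'
python3 - <<'E'
from h import *
st();go([.3,-.4,.25])
E
```

```text
time: 40.35
ee_pos: [0.3455, -0.3007, 0.1895]
eef_rot: [[0.446, -0.886, 0.128], [-0.791, -0.458, -0.406], [0.418, 0.08, -0.905]]
ft_force: [1.4, 1.7, 1.5]
width: 0.0429
time 40.35
q [43.759, -17.243, -17.285, 128.263, 16.432, 51.51, -133.635]
ee_pos [0.345, -0.301, 0.189]
eef_rot [[0.446, -0.886, 0.128], [-0.791, -0.458, -0.406], [0.418, 0.08, -0.905]]
ft_force [1.41, 1.675, 1.469]
ft_torque [0.483, 0.079, 0.056]
width 0.043
tool d mm [ 83.6  90.5 -20.3] norm 124.9 tilt 25.2 tiltaz -72.4 xaz -60.6 yz 0.08
```

```bash
python3 -m creep '[{"tx":3,"ty":50,"tz":-7,"turn":0},{"tx":3,"ty":55,"tz":-7,"turn":0},{"tx":3,"ty":55,"tz":-7,"turn":0},{"tx":3,"ty":55,"tz":-7,"turn":0},{"tx":3,"ty":55,"tz":-7,"turn":0},{"tx":-41,"ty":-11,"tz":-42,"turn":0},{"tx":-41,"ty":-11,"tz":-42,"turn":0},{"tx":-41,"ty":-11,"tz":-42,"turn":0},{"tx":-41,"ty":-11,"tz":-42,"turn":0}]'
python3 - <<'E'
from h import *
st();go([.3,-.4,.25])
E
```

```text
time: 41.48
ee_pos: [0.1893, -0.2837, 0.1316]
eef_rot: [[0.465, -0.885, 0.022], [-0.885, -0.465, 0.002], [0.008, -0.021, -1.0]]
ft_force: [-0.4, -0.7, 0.4]
width: 0.0426
time 41.475
q [38.475, -17.2, 12.502, 131.3, 2.892, 64.831, -103.031]
ee_pos [0.189, -0.284, 0.132]
eef_rot [[0.465, -0.885, 0.022], [-0.885, -0.465, 0.002], [0.008, -0.021, -1.0]]
ft_force [-0.355, -0.672, 0.408]
ft_torque [-0.052, -0.033, -0.046]
width 0.043
tool d mm [ 155.5  -46.3 -116.1] norm 199.5 tilt 1.3 tiltaz 5.5 xaz -62.3 yz -0.021
```

```bash
python3 -m creep '[{"tx":24,"ty":-46,"tz":-4,"turn":0},{"tx":24,"ty":-48,"tz":-4,"turn":0},{"tx":24,"ty":-48,"tz":-4,"turn":0},{"tx":24,"ty":-48,"tz":-4,"turn":0},{"tx":24,"ty":-48,"tz":-4,"turn":0},{"tx":24,"ty":-46,"tz":-4,"turn":0},{"tx":10,"ty":-20,"tz":-10,"turn":-0.18},{"tx":0,"ty":0,"tz":-10,"turn":-0.18},{"tx":0,"ty":0,"tz":-10,"turn":-0.18},{"tx":0,"ty":0,"tz":-10,"turn":-0.18},{"tx":0,"ty":0,"tz":-10,"turn":-0.18},{"tx":0,"ty":0,"tz":-10,"turn":-0.18}]' 0.3
python3 - <<'E'
from h import *
st();go([.447,.382,.2])
E
```

```text
time: 42.98
ee_pos: [0.5287, -0.2799, 0.2243]
eef_rot: [[1.0, -0.0, 0.023], [-0.0, -1.0, -0.002], [0.023, 0.002, -1.0]]
ft_force: [-0.2, 0.4, -1.1]
width: 0.0559
time 42.975
q [31.076, 11.819, -6.28, 93.042, 0.869, 73.954, -65.298]
ee_pos [0.529, -0.28, 0.224]
eef_rot [[1.0, -0.0, 0.023], [-0.0, -1.0, -0.002], [0.023, 0.002, -1.0]]
ft_force [-0.18, 0.359, -1.131]
ft_torque [-0.019, -0.018, -0.018]
width 0.056
tool d mm [ -82.3 -662.    21. ] norm 667.4 tilt 1.3 tiltaz -5.3 xaz -0.0 yz 0.002
```

```bash
python3 -m creep '[{"tx":-5,"ty":-40,"tz":0,"turn":0},{"tx":-7,"ty":-57,"tz":0,"turn":0},{"tx":-7,"ty":-57,"tz":0,"turn":0},{"tx":-7,"ty":-57,"tz":0,"turn":0},{"tx":-7,"ty":-57,"tz":0,"turn":0},{"tx":-7,"ty":-57,"tz":0,"turn":0},{"tx":-7,"ty":-57,"tz":0,"turn":0},{"tx":-7,"ty":-57,"tz":0,"turn":0},{"tx":-7,"ty":-57,"tz":0,"turn":0},{"tx":-7,"ty":-57,"tz":0,"turn":0},{"tx":-7,"ty":-57,"tz":0,"turn":0},{"tx":-7,"ty":-45,"tz":0,"turn":0}]'
python3 -m creep '[{"tx":0,"ty":0,"tz":3,"turn":-0.18},{"tx":0,"ty":0,"tz":3,"turn":-0.18},{"tx":0,"ty":0,"tz":3,"turn":-0.18},{"tx":0,"ty":0,"tz":3,"turn":-0.18},{"tx":0,"ty":0,"tz":3,"turn":-0.18},{"tx":0,"ty":0,"tz":3,"turn":-0.18},{"tx":0,"ty":0,"tz":3,"turn":-0.18},{"tx":0,"ty":0,"tz":3,"turn":-0.18},{"tx":0,"ty":0,"tz":3,"turn":-0.18},{"tx":0,"ty":0,"tz":0,"turn":-0.074}]'
python3 - <<'E'
from h import *
st();go([.447,.382,.2])
a=grab('wrist','w9');b=grab('top','t9')
# lid handle and slab in top by depth+colour; tin rim
P=pts(b);z=P[...,2]
h=cv2.cvtColor(a['color'],cv2.COLOR_RGB2HSV);Pw=pts(a)
m=(Pw[...,2]>.042)&(Pw[...,2]<.058)&(np.abs(Pw[...,0]-.447)<.06)&(np.abs(Pw[...,1]-.382)<.07)
q=(Pw[m][:,:2]*1000).astype(np.float32);print('wrist handle',len(q),cv2.minAreaRect(q),np.median(Pw[m][:,2]))
m=(Pw[...,2]>.015)&(Pw[...,2]<.03)&(h[...,1]>80);q=(Pw[m][:,:2]*1000).astype(np.float32);print('wrist slab',len(q),cv2.minAreaRect(q) if len(q) else '')
E
```

```text
time: 44.48
ee_pos: [0.4498, 0.3781, 0.2205]
eef_rot: [[1.0, -0.005, 0.022], [-0.005, -1.0, -0.001], [0.022, 0.001, -1.0]]
ft_force: [0.2, -0.3, 0.6]
width: 0.0557
time: 45.72
ee_pos: [0.4511, 0.3753, 0.1931]
eef_rot: [[-0.12, 0.993, 0.022], [0.993, 0.12, -0.002], [-0.005, 0.021, -1.0]]
ft_force: [0.1, 0.1, -0.4]
width: 0.0556
time 45.725
q [0.443, 18.519, -51.888, 95.349, 16.241, 72.923, -47.77]
ee_pos [0.451, 0.375, 0.193]
eef_rot [[-0.12, 0.993, 0.022], [0.993, 0.12, -0.002], [-0.005, 0.021, -1.0]]
ft_force [0.101, 0.104, -0.422]
ft_torque [0.04, 0.016, -0.005]
width 0.056
tool d mm [ 7.1 -3.1 -7. ] norm 10.4 tilt 1.2 tiltaz -6.5 xaz 96.9 yz 0.021
wrist handle 1911 ((450.1253356933594, 382.80419921875), (15.583171844482422, 89.54816436767578), 7.1418776512146) 0.05007388006205515
wrist slab 45222 ((546.8501586914062, 375.3916015625), (263.8392333984375, 419.54296875), 83.61196899414062)
```

```bash
python3 -m creep '[{"tx":8,"ty":-4,"tz":20,"turn":0},{"tx":0,"ty":0,"tz":45,"turn":0},{"tx":0,"ty":0,"tz":48,"turn":0},{"tx":0,"ty":0,"tz":28,"turn":0},{"tx":0,"ty":0,"tz":12,"turn":0},{"tx":0,"ty":0,"tz":3,"turn":0},{"tx":0,"ty":0,"tz":0,"turn":0}]'
python3 -m creep '[{"tx":0,"ty":0,"tz":0,"turn":0},{"tx":0,"ty":0,"tz":0,"turn":0},{"tx":0,"ty":0,"tz":0,"turn":0},{"tx":0,"ty":0,"tz":0,"turn":0},{"tx":0,"ty":0,"tz":0,"turn":0}]' -1
```

```text
time: 46.7
ee_pos: [0.4502, 0.3833, 0.0387]
eef_rot: [[-0.117, 0.993, 0.024], [0.993, 0.117, -0.002], [-0.005, 0.024, -1.0]]
ft_force: [-0.1, 0.4, 0.0]
width: 0.0555
time: 47.32
ee_pos: [0.4505, 0.3828, 0.0389]
eef_rot: [[-0.117, 0.993, 0.024], [0.993, 0.117, -0.002], [-0.005, 0.024, -1.0]]
ft_force: [1.2, -1.3, 5.9]
width: 0.0145
```

```bash
python3 -m creep '[{"tx":0,"ty":0,"tz":-6,"turn":0},{"tx":0,"ty":0,"tz":-14,"turn":0},{"tx":0,"ty":0,"tz":-24,"turn":0},{"tx":0,"ty":0,"tz":-30,"turn":0},{"tx":0,"ty":0,"tz":-30,"turn":0},{"tx":0,"ty":0,"tz":-24,"turn":0},{"tx":0,"ty":0,"tz":-12,"turn":0},{"tx":0,"ty":0,"tz":0,"turn":0}]'
python3 - <<'E'
from h import *
st()
def rim(tag,zl=.080,zh=.092):
    im=load(tag);P=pts(im);Q=P[(P[...,2]>zl)&(P[...,2]<zh)&(np.abs(P[...,0]-.531)<.1)&(np.abs(P[...,1]-.024)<.13)][:,:2]*1000
    c=np.array([531,24.]);L={}
    for n,ax,v in(('x-',0,446),('x+',0,616),('y-',1,-91),('y+',1,139)):
        q=Q[np.abs(Q[:,ax]-v)<9]
        o=1-ax; q=q[np.abs(q[:,o]-c[o])<(100 if ax==0 else 70)]
        if len(q)<8: print(n,len(q));continue
        k=np.polyfit(q[:,o]-c[o],q[:,ax],1);r=q[:,ax]-np.polyval(k,q[:,o]-c[o]);q=q[np.abs(r)<3];k=np.polyfit(q[:,o]-c[o],q[:,ax],1)
        L[n]=k;print(n,len(q),'pos',k[1].round(1),'slope deg',np.degrees(k[0]).round(2))
    print(tag,'centre',[(L[a+'-'][1]+L[a+'+'][1])/2 for a in 'xy' if a+'-' in L and a+'+' in L], 'span',[(L[a+'+'][1]-L[a+'-'][1]) for a in 'xy' if a+'-' in L and a+'+' in L])
for t in('top0','t7','t9'): rim(t)
grab('scene','s9');rim('s9')
E
```

```text
time: 48.32
ee_pos: [0.4467, 0.3831, 0.1784]
eef_rot: [[-0.117, 0.993, 0.024], [0.993, 0.117, -0.002], [-0.005, 0.024, -1.0]]
ft_force: [0.0, -0.1, -3.1]
width: 0.0143
time 48.325
q [-0.674, 19.493, -51.859, 96.213, 17.302, 71.471, -49.592]
ee_pos [0.447, 0.383, 0.178]
eef_rot [[-0.117, 0.993, 0.024], [0.993, 0.117, -0.002], [-0.005, 0.024, -1.0]]
ft_force [0.02, -0.056, -3.073]
ft_torque [0.018, -0.028, -0.011]
width 0.014
x- 69 pos 447.7 slope deg -0.7
x+ 61 pos 614.1 slope deg -0.34
y- 46 pos -89.1 slope deg 0.18
y+ 45 pos 137.4 slope deg 0.16
top0 centre [np.float64(530.8832907912059), np.float64(24.119103329143194)] span [np.float64(166.42079346027322), np.float64(226.52015951892747)]
x- 65 pos 447.7 slope deg -0.19
x+ 62 pos 614.1 slope deg -0.32
y- 51 pos -89.2 slope deg 0.37
y+ 46 pos 137.4 slope deg 0.18
t7 centre [np.float64(530.9134206642244), np.float64(24.078751092419317)] span [np.float64(166.44317507948972), np.float64(226.64667039111566)]
x- 61 pos 447.9 slope deg -0.56
x+ 59 pos 614.2 slope deg -0.35
y- 50 pos -89.2 slope deg 0.63
y+ 45 pos 137.4 slope deg 0.23
t9 centre [np.float64(531.0229530692461), np.float64(24.08111542686285)] span [np.float64(166.26745811127665), np.float64(226.58202778470576)]
x- 78 pos 452.8 slope deg -0.17
x+ 110 pos 619.0 slope deg -0.33
y- 77 pos -90.6 slope deg -0.07
y+ 62 pos 135.8 slope deg -0.01
s9 centre [np.float64(535.912502785987), np.float64(22.618268783792345)] span [np.float64(166.24242671713978), np.float64(226.3412290306197)]
```

Run:
```python
from h import *
o=robot.get_obs();p=o['ee_pos'];print(p)
zs=p[2]-.0389+.022
t=grab('top','t10')
for tag in('s9','t10'):
    im=load(tag);P=pts(im);h=cv2.cvtColor(im['color'],cv2.COLOR_RGB2HSV)
    m=(np.abs(P[...,2]-zs)<.006)&(h[...,1]>70)&(np.abs(P[...,0]-p[0])<.13)&(np.abs(P[...,1]-p[1])<.16)
    m=cv2.morphologyEx(m.astype(np.uint8),cv2.MORPH_OPEN,np.ones((2,2)))>0
    q=P[m];print(tag,len(q),cv2.minAreaRect((q[:,:2]*1000).astype(np.float32)),np.median(q[:,2])-zs)
    A=np.c_[q[:,:2],np.ones(len(q))];c=np.linalg.lstsq(A,q[:,2],rcond=None)[0];print('slope deg',np.degrees(c[:2]).round(2))
```

```text
[0.44639882 0.38262465 0.17739636]
s9 1572 ((608.8792114257812, 49.88507080078125), (238.34664916992188, 1460.524169921875), 25.206178665161133) 0.0007712517664699992
slope deg [ 14.84 -16.57]
t10 1609 ((455.34771728515625, 262.23529052734375), (192.50169372558594, 461.5115966796875), 9.881007194519043) 0.0008277850324200919
slope deg [ 25.75 -41.64]
```

Run:
```python
from h import *
p=robot.get_obs()['ee_pos'];zs=p[2]-.0389+.022;a=np.radians(6.9);Rz=np.array([[np.cos(a),np.sin(a)],[-np.sin(a),np.cos(a)]])
for tag in('s9','t10'):
    im=load(tag);P=pts(im);h=cv2.cvtColor(im['color'],cv2.COLOR_RGB2HSV)
    m=(np.abs(P[...,2]-zs)<.008)&(h[...,1]>70)&(np.abs(P[...,0]-p[0])<.13)&(np.abs(P[...,1]-p[1])<.16)
    q=P[m];l=(q[:,:2]-p[:2])@Rz.T*1000
    e=np.percentile(l,[.7,99.3],axis=0);print(tag,len(q),'edges',e.round(1).tolist(),'centre off',e.mean(0).round(1),'span',(e[1]-e[0]).round(1))
    A=np.c_[q[:,:2]-p[:2],np.ones(len(q))];c=np.linalg.lstsq(A,q[:,2],rcond=None)[0];print('slope deg',np.degrees(c[:2]).round(2))
```

```text
s9 1619 edges [[-85.2, -119.4], [89.9, 115.1]] centre off [ 2.3 -2.2] span [175.1 234.5]
slope deg [0.37 0.38]
t10 1816 edges [[-89.9, -117.4], [84.9, 108.3]] centre off [-2.5 -4.5] span [174.8 225.7]
slope deg [ 0.23 -0.01]
```

```bash
python3 -m creep '[{"tx":-12,"ty":1,"tz":0,"turn":0},{"tx":-24,"ty":3,"tz":0,"turn":0},{"tx":-36,"ty":4,"tz":0,"turn":0},{"tx":-44,"ty":5,"tz":0,"turn":0},{"tx":-48,"ty":6,"tz":0,"turn":0},{"tx":-48,"ty":6,"tz":0,"turn":0},{"tx":-48,"ty":6,"tz":0,"turn":0},{"tx":-44,"ty":5,"tz":0,"turn":0},{"tx":-34,"ty":4,"tz":0,"turn":0},{"tx":-20,"ty":3,"tz":0,"turn":0},{"tx":-9,"ty":2,"tz":0,"turn":0.112},{"tx":0,"ty":0,"tz":0,"turn":0}]'
python3 - <<'E'
from h import *
st();go([.5336,.0237,.135]);go([.5336,.0237,.1139])
E
```

```text
time: 49.92
ee_pos: [0.534, 0.0234, 0.1804]
eef_rot: [[-0.006, 1.0, 0.022], [1.0, 0.006, -0.003], [-0.003, 0.022, -1.0]]
ft_force: [0.3, 0.5, -3.6]
width: 0.0147
time 49.925
q [32.866, 8.769, -41.447, 103.87, 6.585, 68.421, -10.225]
ee_pos [0.534, 0.023, 0.18]
eef_rot [[-0.006, 1.0, 0.022], [1.0, 0.006, -0.003], [-0.003, 0.022, -1.0]]
ft_force [0.269, 0.481, -3.57]
ft_torque [0.04, 0.074, 0.026]
width 0.015
tool d mm [ 0.5 -1.4 45.4] norm 45.4 tilt 1.3 tiltaz -6.8 xaz 90.3 yz 0.022
tool d mm [ 0.5 -1.8 66.5] norm 66.5 tilt 1.3 tiltaz -6.8 xaz 90.3 yz 0.022
```

```bash
python3 -m creep '[{"tx":0,"ty":0,"tz":10,"turn":0},{"tx":0,"ty":-1,"tz":16,"turn":0},{"tx":0,"ty":0,"tz":14,"turn":0},{"tx":0,"ty":0,"tz":8,"turn":0},{"tx":0,"ty":-0.5,"tz":6,"turn":0},{"tx":0,"ty":0,"tz":4,"turn":0},{"tx":0,"ty":0,"tz":3,"turn":0},{"tx":0,"ty":0,"tz":0,"turn":0}]'
```

```text
time: 50.92
ee_pos: [0.5342, 0.0235, 0.1199]
eef_rot: [[-0.005, 1.0, 0.023], [1.0, 0.005, -0.003], [-0.003, 0.023, -1.0]]
ft_force: [-0.0, 0.2, -2.3]
width: 0.0149
```

```bash
python3 -m creep '[{"tx":0,"ty":0,"tz":2,"turn":0},{"tx":0,"ty":0,"tz":2,"turn":0},{"tx":0,"ty":0,"tz":1,"turn":0},{"tx":0,"ty":0,"tz":0,"turn":0}]';python3 -m creep '[{"tx":0,"ty":0,"tz":1,"turn":0},{"tx":0,"ty":0,"tz":1,"turn":0},{"tx":0,"ty":0,"tz":0,"turn":0}]'
```

```text
time: 51.42
ee_pos: [0.5342, 0.0235, 0.1149]
eef_rot: [[-0.005, 1.0, 0.023], [1.0, 0.005, -0.003], [-0.003, 0.023, -1.0]]
ft_force: [0.8, -0.4, -3.3]
width: 0.0148
time: 51.8
ee_pos: [0.5346, 0.0236, 0.1138]
eef_rot: [[-0.005, 1.0, 0.024], [1.0, 0.005, -0.003], [-0.004, 0.024, -1.0]]
ft_force: [-2.0, -0.9, 5.0]
width: 0.0149
```

Seated at the expected height of 0.1138 m with light contact. I'll release, rise and check.

```bash
python3 -m creep '[{"tx":0,"ty":0,"tz":0,"turn":0},{"tx":0,"ty":0,"tz":0,"turn":0},{"tx":0,"ty":0,"tz":0,"turn":0},{"tx":0,"ty":0,"tz":0,"turn":0}]' 0.3;python3 -m creep '[{"tx":0,"ty":0,"tz":-10,"turn":0},{"tx":0,"ty":0,"tz":-25,"turn":0},{"tx":0,"ty":0,"tz":-40,"turn":0},{"tx":0,"ty":0,"tz":-40,"turn":0},{"tx":-30,"ty":-10,"tz":-30,"turn":0},{"tx":-45,"ty":-15,"tz":0,"turn":0},{"tx":-45,"ty":-15,"tz":0,"turn":0},{"tx":-45,"ty":-15,"tz":0,"turn":0},{"tx":-40,"ty":-10,"tz":0,"turn":0},{"tx":0,"ty":0,"tz":0,"turn":0}]'
python3 - <<'E'
from h import *
st()
s=grab('scene','s11');t=grab('top','t11')
for tag in('s11','t11'):
    im=load(tag);P=pts(im);h=cv2.cvtColor(im['color'],cv2.COLOR_RGB2HSV)
    m=(np.abs(P[...,2]-.097)<.008)&(h[...,1]>70)&(np.abs(P[...,0]-.534)<.13)&(np.abs(P[...,1]-.024)<.16)
    q=P[m];print(tag,len(q),'slab z',np.percentile(q[:,2],[5,50,95]).round(4));A=np.c_[q[:,:2],np.ones(len(q))];c=np.linalg.lstsq(A,q[:,2],rcond=None)[0];print('slope deg',np.degrees(c[:2]).round(2),q[:,:2].mean(0).round(3))
cv2.imwrite('pics/f11.png',cv2.resize(np.hstack([s['color'][40:340,40:440],t['color'][90:300,180:460].repeat(1,0) if 0 else cv2.resize(t['color'][90:300,180:460],(400,300))])[:,:,::-1],(800,300)))
E
```

```text
time: 52.3
ee_pos: [0.5343, 0.0235, 0.1128]
eef_rot: [[-0.005, 1.0, 0.023], [1.0, 0.005, -0.003], [-0.003, 0.023, -1.0]]
ft_force: [-0.3, -1.2, 0.1]
width: 0.0552
time: 53.55
ee_pos: [0.4658, -0.1852, 0.2574]
eef_rot: [[0.001, 1.0, 0.023], [1.0, -0.001, -0.004], [-0.004, 0.023, -1.0]]
ft_force: [-0.5, 0.6, 0.5]
width: 0.0554
time 53.55
q [48.636, -0.192, -29.539, 102.322, -0.313, 76.51, 19.085]
ee_pos [0.466, -0.185, 0.257]
eef_rot [[0.001, 1.0, 0.023], [1.0, -0.001, -0.004], [-0.004, 0.023, -1.0]]
ft_force [-0.54, 0.583, 0.519]
ft_torque [0.031, -0.001, 0.033]
width 0.055
s11 3093 slab z [0.0939 0.0966 0.099 ]
slope deg [-0.15  0.13] [0.542 0.012]
t11 2921 slab z [0.0917 0.0975 0.103 ]
slope deg [-0.01 -0.03] [0.53  0.024]
```

View pics/f11.png

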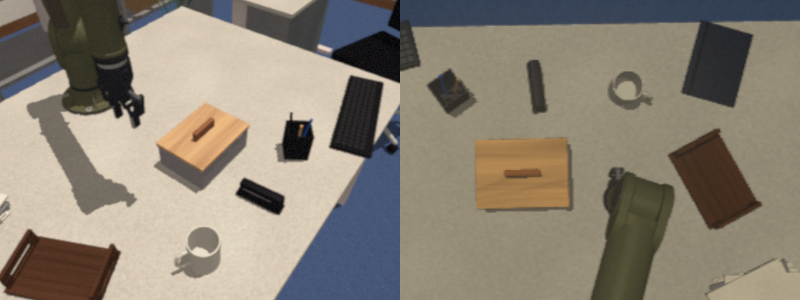

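The lid is on and level: its face is at 0.097 m with a slope under 0.2°. The board lies empty and flat at the right, the bystanders stand where they were, and the robot is clear of everything. I'm handing the job in.

```bash
python3 -c "
from plant import robot
print(robot.close_job())"
```

```text
the job is handed in; nothing more can be done
None
```

The job is done and handed in at about 53.6 s: all five biscuits are in the tin, the empty board is set down flat, and the lid is on. The moves can't command a tilt, so I tipped the tool by pushing against the arm's reach limits. The board was held by its -y end bar throughout.

**Last checks**
- **Biscuits:** a top view before lidding showed all five in the tin; one shortbread stands on end, well below the lid.
- **Board:** it lies flat on its feet, slope at most about 0.3°, with no force left on the gripper after release.
- **Lid:** its face is at 0.097 m as it should be, level to about 0.2°.
- **Surroundings:** the tin is upright and had not moved after the pour. In the last picture the mug, pen pot and stapler look unmoved; I did not measure them. The robot touches nothing.

**Shortfalls and disagreements**
- **Pour:** the board also rolled about 15° sideways. Its low corner was a little above the rim, and the corner at the gripper end about 75 mm above it. The cookies slid at about 25–28° of tilt, with the low corner about level with the rim. The shortbreads went between about 30° and 36°.
- **Cameras:** the top and scene views put the tin about 5 mm apart in x. I used the held lid to correct them to 533.6 mm, and the lid seated with only light contact.

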